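# Front-load a spring pusher lane in the stockroom

## Task

Fill up the spring pusher tray with the two cartons standing on the bench, one after the other: press each carton back against the row until there is room behind the tray's front lips, let it down behind them until it stands flat on the tray floor, square in the lane and facing the lips with a 58 mm side, and let the row come forward and let go. Work gently: do not ram the pusher against its rear stop, do not jam a carton down on the lips, keep all cartons upright and leave the caster and the tape roll alone.

Things in the scene. Friction and masses are not known exactly. Their poses are not given: they have to be found in the camera images.
- lane: pull-out pusher tray (sizes in mm) on steel runners, lips towards the robot. Grey floor 244 x 74. Origin 8 above the bench, under the middle of the lips' inner face; x from lips to rear, y left, z up; tray floor at z = 6. Guide wires at both sides, 62 apart, tops at z = 18. A weak spring (2 N) holds it forward; pushed, it first slides back with all in it by an unknown 4 to 28 to a rigid depth stop
- lips: the two upright aluminium front lips of the tray, 4 thick, each 19 wide with a gap of 24 between them, tops at z = 26 (34 above the bench, 20 above the tray floor), rounded (mm); same origin and axes as the lane, inner (carton side) face at x = 0. Cartons go in over them from the front. They bend if loaded with more than 25 N
- pusher: black paddle behind the row, 52 x 80 mm; origin under its front face, moves along the lane's x: 88 behind the lips with two cartons, 176 with four, rear stop (hard rubber) at 178. Spring 3.5 to 5 N; pressing the row back slowly takes 5 to 8 N. Breaks above 25 N; 12 N is ample to feel the stop. A row pressed near the cartons' tops tips and jams; at half height or lower it slides
- row_front: carton already in the lane, in front, touching the lips: closed brown cardboard carton, in mm 44 deep (its x) x 58 wide (its y) x 86 high (z), 0.1 to 0.22 kg, tape over the top; origin at the centre of its underside, z up. All cartons are alike
- row_back: carton already in the lane, behind the first, touching the paddle: closed brown cardboard carton, in mm 44 deep (its x) x 58 wide (its y) x 86 high (z), 0.1 to 0.22 kg, tape over the top; origin at the centre of its underside, z up. All cartons are alike
- carton_a: one of the two cartons to load, standing on the bench beside the lane: closed brown cardboard carton, in mm 44 deep (its x) x 58 wide (its y) x 86 high (z), 0.1 to 0.22 kg, tape over the top; origin at the centre of its underside, z up. All cartons are alike
- carton_b: the other carton to load, standing on the bench beside the lane: closed brown cardboard carton, in mm 44 deep (its x) x 58 wide (its y) x 86 high (z), 0.1 to 0.22 kg, tape over the top; origin at the centre of its underside, z up. All cartons are alike
- caster: swivel caster standing on its 60 x 60 mm steel plate with the 50 mm wheel up, 75 mm high; origin under the plate; to be left alone
- tape_roll: roll of brown packing tape lying flat, 96 mm across, 48 mm high; origin at the centre of its underside; to be left alone
Things that resemble listed ones, but are neither listed nor needed, are in the scene too. What is shaped like the carton_a but orange or yellow is not meant.

How it is judged (in metres and radians):
On the way:
1. one of the two cartons stands in the lane behind the lips (((x of carton_a in the frame of lane between 0.0205 and 0.16 m and y of carton_a in the frame of lane between -0.006 and 0.006 m and z of carton_a in the frame of lane between 0.003 and 0.0085 m and angle between carton_a's own z axis and vertical below 0.06 rad) or (x of carton_b in the frame of lane between 0.0205 and 0.16 m and y of carton_b in the frame of lane between -0.006 and 0.006 m and z of carton_b in the frame of lane between 0.003 and 0.0085 m and angle between carton_b's own z axis and vertical below 0.06 rad))), for 0.2 s.
At the end, for the whole second after the job is handed in: All four cartons rest on the tray floor (within 3 mm), upright within 0.06 rad, square within 0.09 rad, within 6 mm of the lane's middle line and behind the lips (at most 1.5 mm into their plane), at rest (x of carton_a in the frame of lane between 0.0205 and 0.16 m and y of carton_a in the frame of lane between -0.006 and 0.006 m and z of carton_a in the frame of lane between 0.003 and 0.0085 m and angle between each of carton_a, carton_b, row_front, row_back's own z axis and vertical below 0.06 rad and angle between the x axis of each of carton_a, carton_b, row_front, row_back and the x axis of lane, either way round below 0.09 rad and linear speed of each of carton_a, carton_b, row_front, row_back below 0.02 m/s and x of carton_b in the frame of lane between 0.0205 and 0.16 m and y of carton_b in the frame of lane between -0.006 and 0.006 m and z of carton_b in the frame of lane between 0.003 and 0.0085 m and x of row_front in the frame of lane between 0.0205 and 0.16 m and y of row_front in the frame of lane between -0.006 and 0.006 m and z of row_front in the frame of lane between 0.003 and 0.0085 m and x of row_back in the frame of lane between 0.0205 and 0.16 m and y of row_back in the frame of lane between -0.006 and 0.006 m and z of row_back in the frame of lane between 0.003 and 0.0085 m); the robot touches nothing.
It fails at once if the pusher is pressed with more than 25 N (contact force between pusher and anything else above 25 N).
It fails at once if the front lips are loaded with more than 25 N (contact force between lips and anything else above 25 N).
It fails at once if a carton is tipped by more than 0.4 rad (angle between any of carton_a, carton_b, row_front, row_back's own z axis and vertical above 0.4 rad).
It fails at once if the caster or the tape roll is moved by more than 15 mm (distance of any of caster, tape_roll from where it was at the start of the episode above 0.015 m).
It also fails if it takes over 72 s, if anything falls off the work surface, if the arm or the gripper's body presses on something with over 40 N, if the wrist force passes 120 N, or if a joint passes its speed limit or range.

## Robot

A 6-joint arm with a two-finger parallel gripper is mounted at the origin on the work surface. World frame = base frame: x ahead of the robot, y to its left, z up, the work surface at z = 0. Lengths are in mm, angles in rad, forces in N, time in s.
With the tool pointing down it reaches from about 400 to 925 mm from the base axis. Payload 12.5 kg.
Tool frame: the origin (TCP) lies midway between the tips of the shut fingers; the grasp point (between the pads) lies 19 mm behind it; z points along the fingers, y is the direction in which the jaws open and shut (so a half turn about z gives the same grasp; the last joint's range is limited). The gripper opens to 95 mm and grips with 3 to 60 N. Pads are 20 mm wide; open, the fingers measure 119 mm over their backs; the gripper's body (75 mm by 180 mm) begins 59 mm behind the grasp point.
Start: joints at [1.1, 0.491, 1.559, -0, 1.092, -0.106], TCP at [222.961, 583.897, 214.661] pointing down, gripper open.
Joint ranges: [-3.1, 3.1], [-0.84, 2.19], [0.05, 2.79], [-1.13, 4.28], [0.06, 2.93], [-2.69, 2.69]. Speed limits (rad/s): [2.22, 2.22, 2.79, 3.14, 3.14, 3.14].

## Interface

Orientations are given as [roll, pitch, yaw] about the fixed x, y, z axes, in that order (R = Rz(yaw) Ry(pitch) Rx(roll)).
In Python, from cell import env gives the robot as it stands.
- The arm moves only by the tool arm_command, never from a script. Its argument "steps" is a list of rows, each an object of numbers: "dx", "dy", "dz": the shift along the tool's x, y, z as a fraction of full scale; "rx", "ry", "rz": the turn, a rotation vector about the tool's x, y, z as a fraction of full scale; "claw": the gripper command: -1 is fully open, 1 is shut, values between are in proportion. In form: [{"dx": .., "dy": .., "dz": .., "rx": .., "ry": .., "rz": .., "claw": ..}, ...]. A call has 1 to 10 rows; each row shifts and turns the pose as measured when the row begins, along the tool's axes as they then stand; what a row does not reach is not made up. Full scale, the value 1, is 0.8 m for a shift and 90 degrees for a turn. A row lasts 1/8 s, in which the tool goes at most 62.5 mm and 10.7 degrees, less where a joint would pass 70% of its speed; a pose out of reach is approached as far as the arm can. A call with a number of a shift or a turn outside -1 to 1 is refused whole. A call with a gripper value outside its range is refused whole. The fingers move at their own pace and stop on an object; the grip force is fixed at half the most. Time passes only in rows, so rows that do not move let the fingers close. It gives the time, the measured TCP pose, the force and the opening at its end, in the units of the state.
- env.state(): the state, without advancing time (a new reading comes with each control period).
- env.read_camera(name): name is "scene" or "top" or "wrist"; returns (picture, depth): 480x640x3 uint8, red, green, blue; 480x640 float32, mm along the optical axis (not along the pixel's ray), 0 where there is no reading.
- env.get_calibration(name): a dict with "vfov" (degrees; the focal length in pixels is half the picture's height over the tangent of half this angle, whatever the lens; pixels are square), "cx", "cy" (the principal point, pixels), "xyz" and "attitude" of the camera in the world. Camera axes: x right, y up, looking along -z (the intrinsics and any distortion apply to the point x, -y, -z); pixel columns grow to the right and rows downward; lengths in mm; the calibration is good to about 2 mm. The wrist camera is an equidistant fisheye: a pixel r from the principal point sees the ray r / f radians off the axis. A picture is of the moment at which its call begins: read the wrist's pose just before it. get_calibration takes no time and is no camera call; for the wrist camera it gives the pose at the moment of the call.
- env.job_done(): hands the job in, once; it reports no verdict.
The state is a dict: "t": time; "joints": joint angles; "qvel": joint speeds; "tau": joint torques, N m; "eef_pos": TCP position; "tcp_rot": TCP orientation; "ft_force": force on the tool from outside, world axes, zero at the start; "moment": the same for the moment, N m; "opening": opening from 0.0 (shut) to 1.0 (fully open).
Only numpy, scipy, OpenCV 4.12 (cv2) and the standard library are available. Lean on these libraries where they do the work, as an engineer would, in place of code of your own. Each camera call takes 0.05 s, during which the arm holds its last target.

## Working session

There is one attempt and no reset: what is moved stays moved. The work goes in short steps, Python scripts to look and compute and a tool call to move; the robot and the scene stay as the last step left them, time stands still between calls to the robot, and variables do not carry over. Pictures are saved under pics/ and viewed, and the job is handed in when it is done.

Besides the shell and the picture viewer there is one more tool, called after "Call:" by a JSON object that holds its "op" and its "data", one argument or row to a line. arm_command: Moves the arm, as the interface text tells. Its arguments: {"type":"object","properties":{"steps":{"type":"array","items":{"type":"object","properties":{"dx":{"type":"number"},"dy":{"type":"number"},"dz":{"type":"number"},"rx":{"type":"number"},"ry":{"type":"number"},"rz":{"type":"number"},"claw":{"type":"number"}}}}},"required":["steps"]}

```bash
ls; mkdir -p pics; cat > h.py <<'E'
import numpy as np, cv2
from cell import env
from scipy.spatial.transform import Rotation as R
def grab(n):
    c=env.get_calibration(n); im,d=env.read_camera(n); np.savez(f'{n}.npz',im=im,d=d); return c,im,d
def rot(c): 
    a=np.array(c['attitude'],float); return R.from_euler('xyz',a).as_matrix()
def f(c): return 240/np.tan(np.radians(c['vfov'])/2)
E
python3 - <<'E'
from h import *
print(env.state())
for n in ['scene','top','wrist']:
    c,im,d=grab(n); print(n,c); cv2.imwrite(f'pics/{n}0.png',im[:,:,::-1])
E
```

```text
pics
{'t': 0.0, 'joints': array([ 1.10041484e+00,  4.91557843e-01,  1.55947376e+00, -9.60107555e-06,
        1.09170698e+00, -1.05594551e-01]), 'qvel': array([ 4.33174896e-05,  1.39536814e-04, -1.13902399e-03,  2.44059536e-04,
        1.62872243e-03,  7.19418158e-05]), 'tau': array([-3.12435359e-04, -6.12643862e+01, -2.58193284e+01,  6.92458847e-02,
        4.81207995e-02, -6.77291882e-05]), 'eef_pos': array([222.82895749, 583.65183025, 214.05444883]), 'tcp_rot': array([-3.14045221e+00, -1.12311623e-04,  2.77681008e+00]), 'ft_force': array([ 0.25937447,  0.08895485, -0.36598672]), 'moment': array([0.01488389, 0.04007364, 0.01158755]), 'opening': 0.9988499507000442}
scene {'vfov': 44.894020600713695, 'cx': 317.5260414791327, 'cy': 235.258988001617, 'xyz': array([1097.22348714,  610.16498555,  805.71433455]), 'attitude': array([0.83500369, 0.01600691, 2.34063477])}
top {'vfov': 51.587571632718564, 'cx': 325.4452613831384, 'cy': 237.30428395636372, 'xyz': array([3.87389810e+02, 7.03369530e-01, 1.02632961e+03]), 'attitude': array([ 0.12242414, -0.00589208, -1.58304939])}
wrist {'vfov': 65.70646984690485, 'cx': 320.38987565975185, 'cy': 238.3099335594063, 'xyz': array([150.54875673, 612.17723338, 384.98658694]), 'attitude': array([-0.27565638,  0.00159473,  1.20541206])}
```

View pics/scene0.png

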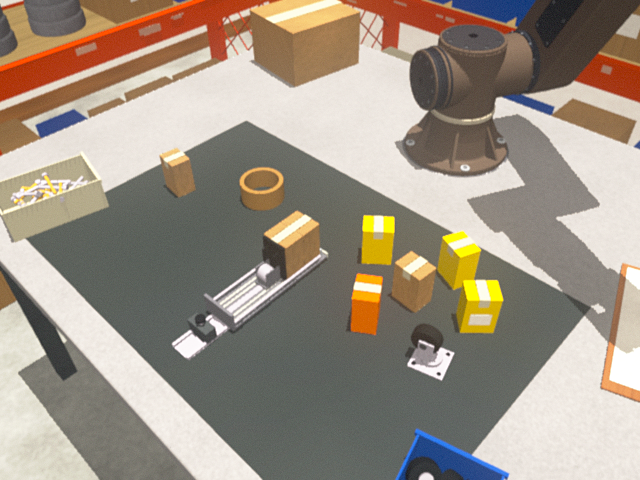

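View pics/top0.png

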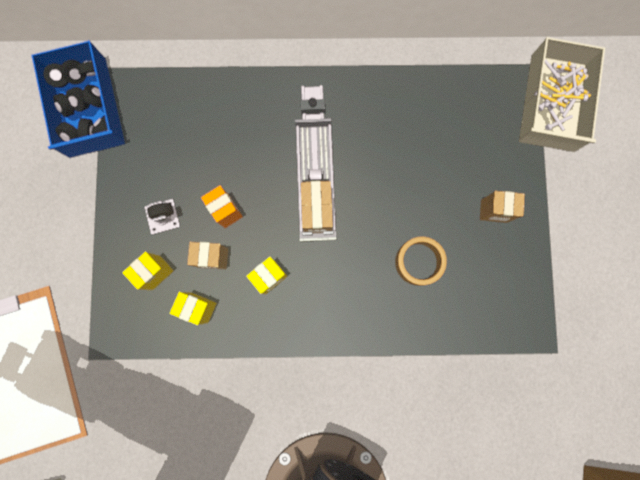

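View pics/wrist0.png

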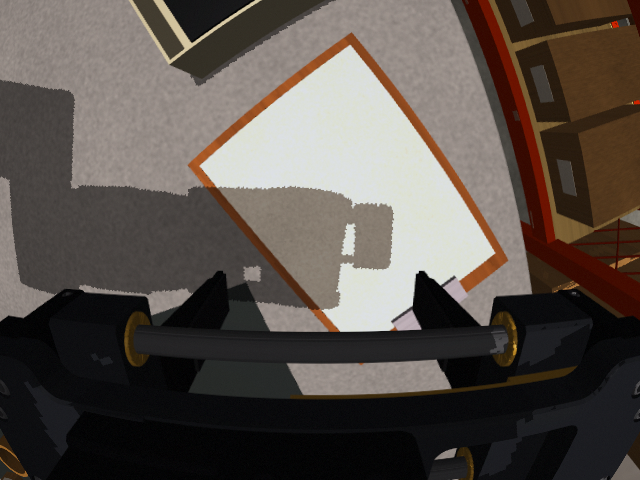

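```bash
cat >> h.py <<'E'
def pts(c,d):
    v,u=np.mgrid[0:480,0:640]; F=f(c)
    p=np.stack([(u-c['cx'])/F*d,-(v-c['cy'])/F*d,-d],-1)
    return p@rot(c).T+np.array(c['xyz'])
def cast(c,uv,z):
    uv=np.asarray(uv,float).reshape(-1,2);F=f(c)
    r=np.stack([(uv[:,0]-c['cx'])/F,-(uv[:,1]-c['cy'])/F,-np.ones(len(uv))],1)@rot(c).T
    o=np.array(c['xyz']); return o+r*((z-o[2])/r[:,2])[:,None]
E
python3 - <<'E'
from h import *
c=env.get_calibration('top'); z=np.load('top.npz'); im,d=z['im'],z['d']
P=pts(c,d)
for uv in [(400,150),(150,320),(500,320),(250,100)]: print(uv,P[uv[1],uv[0]])
Z=P[...,2]
hsv=cv2.cvtColor(im,cv2.COLOR_RGB2HSV)
for lo,hi in [(78,95),(95,108),(25,45)]:
    m=((Z>lo)&(Z<hi)).astype(np.uint8)
    n,l,s,ce=cv2.connectedComponentsWithStats(m)
    for i in range(1,n):
        if s[i,4]<(25 if lo<30 else 60): continue
        q=P[l==i]
        if lo>30:
            cn=cv2.findContours((l==i).astype(np.uint8),cv2.RETR_EXTERNAL,cv2.CHAIN_APPROX_NONE)[0][0][:,0]
            h=np.median(q[:,2]); W=cast(c,cn,86 if lo<90 else 100)[:,:2].astype(np.float32)
            print(lo,ce[i],s[i,4],h,cv2.minAreaRect(W),im[l==i].mean(0))
        else: print(lo,ce[i],s[i],q.mean(0),q.min(0),q.max(0))
big=cv2.resize(im[60:260,260:380],None,fx=4,fy=3,interpolation=cv2.INTER_CUBIC)
cv2.imwrite('pics/lane.png',big[:,:,::-1])
E
```

```text
(400, 150) [ 697.71137556 -167.23583944    4.6701833 ]
(150, 320) [348.15669182 351.50626928   2.71304174]
(500, 320) [ 339.1452681  -361.52811926    0.48174988]
(250, 100) [8.13106186e+02 1.51838610e+02 6.44302738e-01]
78 [218.24005682 203.89204545] 704 86.45870950179983 ((569.843505859375, 198.72698974609375), (60.46015930175781, 44.6055793762207), 32.35869598388672) [247.38778409 191.48579545  75.28125   ]
78 [507.84027778 203.6875    ] 720 86.07472343730018 ((564.3869018554688, -358.2376403808594), (60.4281005859375, 46.43608474731445), 84.88294219970703) [219.77916667 189.37361111 140.12083333]
78 [203.77489768 254.29058663] 733 86.54453382604197 ((473.23724365234375, 224.67027282714844), (59.94001770019531, 44.56015396118164), 85.73876190185547) [223.95497954 196.10641201 147.420191  ]
78 [141.67015707 270.36125654] 764 86.67547180696329 ((444.3312683105469, 341.6139831542969), (46.59836196899414, 59.122989654541016), 42.39901351928711) [244.5091623  234.7513089   71.21073298]
78 [265.14246575 274.95068493] 730 86.4161585172684 ((432.81781005859375, 108.69097137451172), (44.912
[... 4952 characters left out ...]
7]
25 [350.39285714 456.03571429] [345 449  10  15  56] [ 87.97799794 -49.13005863  34.25162615] [ 76.55995241 -56.5944584   25.06762762] [ 98.11850893 -38.72113782  44.83159654]
25 [312.45762712 459.53107345] [295 451  49  17 177] [82.50646136 23.32235432 33.88120539] [ 71.23631133 -35.06222468  25.12787955] [96.57817405 56.85154427 44.96203336]
25 [294.05084746 473.33898305] [288 466  12  14  59] [58.1738478  58.55810895 34.66572071] [45.43909068 48.74878764 25.47272013] [68.96951624 70.62084519 44.63084267]
25 [608.49444444 473.94444444] [589 469  51  11 180] [  48.57489312 -540.66181159   34.72126403] [  37.55865836 -601.62502696   25.06397683] [  55.81988773 -505.60935651   44.91295605]
```

View pics/lane.png

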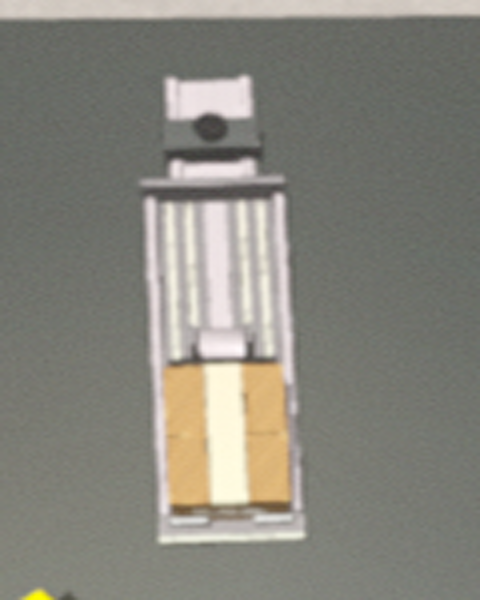

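```bash
python3 - <<'E'
from h import *
c=env.get_calibration('top'); z=np.load('top.npz'); im,d=z['im'],z['d']
hsv=cv2.cvtColor(im,cv2.COLOR_RGB2HSV)
def edge(roi,axis,h,chan=2,sign=0):
    # subpixel gradient peaks along axis -> world line at height h
    g=cv2.cvtColor(im,cv2.COLOR_RGB2GRAY).astype(float)
    return
# brown/cream mask -> rect for row, a, b
for nm,(u0,u1,v0,v1),h in [('row',(295,340,170,240),100),('a',(180,232,235,275),86),('b',(478,530,185,228),86)]:
    s=hsv[v0:v1,u0:u1].astype(int); Zm=pts(c,d)[v0:v1,u0:u1,2]
    m=((s[...,1]>40)&(s[...,0]<35)&(s[...,2]>150)&(Zm>h-8)&(Zm<h+8)).astype(np.uint8)
    big=cv2.resize(m*255,None,fx=8,fy=8,interpolation=cv2.INTER_CUBIC)
    cn=max(cv2.findContours((big>127).astype(np.uint8),cv2.RETR_EXTERNAL,cv2.CHAIN_APPROX_NONE)[0],key=len)[:,0]
    uv=(cn+0.5)/8-0.5+[u0,v0]
    W=cast(c,uv,h)[:,:2].astype(np.float32); r=cv2.minAreaRect(W)
    print(nm,r, 'ctr', W.min(0),W.max(0))
    # side fits
    ctr=np.array(r[0]); 
    ang=np.radians(r[2]); ang=(ang+np.pi/4)%(np.pi/2)-np.pi/4
    Rm=np.array([[np.cos(ang),np.sin(ang)],[-np.sin(ang),np.cos(ang)]])
    q=(W-ctr)@Rm.T; hx=np.percentile(abs(q[:,0]),98);hy=np.percentile(abs(q[:,1]),98)
    for sd in (1,-1):
        k=(abs(q[:,1])<hy*.75)&(q[:,0]*sd>hx*.7); p=np.polyfit(q[k,1],q[k,0],1); print('  x side',sd,p[1], 'yaw',ang-p[0])
        k=(abs(q[:,0])<hx*.75)&(q[:,1]*sd>hy*.7); p=np.polyfit(q[k,0],q[k,1],1); print('  y side',sd,p[1], 'yaw',ang+p[0])
# tray: tray edges z=~14 ; light pixels (gray/pinkish)
g=im.astype(int).min(2)
L=[]
for v in range(140,236,4):
    row=g[v,285:350].astype(float); gr=np.diff(row)
    i=gr.argmax(); j=gr.argmin(); idx=np.where(row>110)[0]
    # left outermost crossing
    def sub(i,k): return i+(110-row[i])/(row[k]-row[i])*(k-i)
    l=sub(idx[0]-1,idx[0]); r=sub(idx[-1],idx[-1]+1)
    w=cast(c,[[285+l,v],[285+r,v]],20); L.append([v,*w[0,:2],*w[1,:2]])
L=np.array(L); np.set_printoptions(suppress=True,precision=1); print(L)
for k in (1,3): print(np.polyfit(L[:,k],L[:,k+1],1))
E
```

```text
row ((564.5283203125, 27.257369995117188), (26.412982940673828, 92.63481140136719), 89.6034927368164) ctr [518.1272    13.734159] [610.78455   40.353268]
  x side 1 43.19314711850289 yaw -0.2523126485302863
  y side 1 12.282911182031683 yaw 0.0316715563322746
  x side -1 -43.70814765216991 yaw 0.34511917764170785
  y side -1 -9.482991344338966 yaw -0.0069978985915431285
a ((472.1534729003906, 207.17977905273438), (23.91164207458496, 45.7723503112793), 85.57933044433594) ctr [449.83026 193.64435] [495.48886 219.55476]
  x side 1 21.765974511514216 yaw -0.1170565503382879
  y side 1 11.123971158927445 yaw -0.07560545902702949
  x side -1 -22.254769711734298 yaw -0.011783479255326926
  y side -1 -10.950881464418925 yaw -0.06972842650911437
b ((564.2860107421875, -359.3391418457031), (60.598854064941406, 47.19138717651367), 83.62020874023438) ctr [ 539.0864  -390.02722] [ 590.3147 -328.4286]
  x side 1 21.757804778685724 yaw -0.11789495912640945
  y side 1 29.377318320783033 yaw -0.13290531594692598
  x side -1 -21.274790127085204 yaw -0.10890861500592654
  y side -1 -29.451207967150378 yaw -0.07290402368795515Traceback (most recent call last):
  File "<stdin>", line 33, in <module>
  File "<stdin>", line 32, in sub
IndexError: index 65 is out of bounds for axis 0 with size 65
```

```bash
cat > rects.py <<'E'
from h import *
def run(c,im,d,items):
    P=pts(c,d)
    for nm,(u0,u1,v0,v1),h in items:
        Zm=P[v0:v1,u0:u1,2]; s=im[v0:v1,u0:u1].astype(int)
        m=((Zm>h-10)&(Zm<h+10)&(s[...,0]>140)&(s[...,0]-s[...,2]>18)).astype(np.uint8)
        m=cv2.morphologyEx(m,cv2.MORPH_CLOSE,np.ones((3,3)))
        big=cv2.resize(m*255,None,fx=8,fy=8,interpolation=cv2.INTER_CUBIC)
        cn=max(cv2.findContours((big>127).astype(np.uint8),cv2.RETR_EXTERNAL,cv2.CHAIN_APPROX_NONE)[0],key=len)[:,0]
        uv=(cn+0.5)/8-0.5+[u0,v0]
        W=cast(c,uv,h)[:,:2].astype(np.float32); r=cv2.minAreaRect(W)
        ctr=np.array(r[0]); ang=np.radians(r[2]); ang=(ang+np.pi/4)%(np.pi/2)-np.pi/4
        Rm=np.array([[np.cos(ang),np.sin(ang)],[-np.sin(ang),np.cos(ang)]])
        q=(W-ctr)@Rm.T; hx=np.percentile(abs(q[:,0]),98);hy=np.percentile(abs(q[:,1]),98)
        o={};ya={}
        for sd in (1,-1):
            k=(abs(q[:,1])<hy*.75)&(q[:,0]*sd>hx*.7); p=np.polyfit(q[k,1],q[k,0],1); o['x',sd]=p[1]; ya['x',sd]=ang-p[0]
            k=(abs(q[:,0])<hx*.75)&(q[:,1]*sd>hy*.7); p=np.polyfit(q[k,0],q[k,1],1); o['y',sd]=p[1]; ya['y',sd]=ang+p[0]
        C=ctr+Rm.T@[(o['x',1]+o['x',-1])/2,(o['y',1]+o['y',-1])/2]
        fr=ctr+Rm.T@[o['x',-1],(o['y',1]+o['y',-1])/2]
        print(nm,'C',C.round(1),'size',round(o['x',1]-o['x',-1],1),round(o['y',1]-o['y',-1],1),'yaws',{k:round(v,3) for k,v in ya.items()},'front mid',fr.round(1))
E
python3 - <<'E'
from rects import *
c=env.get_calibration('top'); z=np.load('top.npz'); im,d=z['im'],z['d']
run(c,im,d,[('row',(295,340,170,240),100),('a',(180,232,235,275),86),('b',(478,530,185,228),86)])
P=pts(c,d)
# tray left/right by gray: rows
g=im.astype(int).min(2)
for v in range(130,245,5): 
    row=g[v,285:352]; idx=np.where(row>120)[0]+285
    if len(idx): w=cast(c,[[idx[0],v],[idx[-1],v]],16); print(v,idx[0],idx[-1],w[0,:2].round(1),w[1,:2].round(1))
E
```

```text
row C [564.8  10.7] size 91.5 57.6 yaws {('x', 1): np.float64(0.016), ('y', 1): np.float64(0.031), ('x', -1): np.float64(0.052), ('y', -1): np.float64(0.033)} front mid [519.1   9.4]
a C [473.2 225.4] size 44.5 58.6 yaws {('x', 1): np.float64(-0.079), ('y', 1): np.float64(-0.065), ('x', -1): np.float64(-0.074), ('y', -1): np.float64(-0.068)} front mid [451.1 227.1]
b C [ 564.4 -359.3] size 45.5 59.0 yaws {('x', 1): np.float64(-0.108), ('y', 1): np.float64(-0.116), ('x', -1): np.float64(-0.102), ('y', -1): np.float64(-0.067)} front mid [ 541.7 -357.3]
130 296 331 [739.9  52.4] [739.2 -21.3]
135 296 331 [729.   52.5] [728.3 -21.1]
140 296 331 [718.2  52.5] [717.4 -21. ]
145 296 331 [707.3  52.6] [706.6 -20.8]
150 296 332 [696.5  52.6] [695.8 -22.8]
155 296 332 [685.8  52.7] [685.  -22.6]
160 297 332 [675.   50.7] [674.2 -22.5]
165 297 333 [664.3  50.7] [663.5 -24.4]
170 297 333 [653.6  50.8] [652.8 -24.3]
175 297 333 [642.9  50.8] [642.1 -24.1]
180 297 333 [632.3  50.9] [631.5 -24. ]
185 297 333 [621.7  50.9] [620.9 -23.8]
190 298 337 [611.1  48.9] [610.2 -32. ]
195 298 334 [600.5  49. ] [599.7 -25.6]
200 298 333 [590.  49.] [589.2 -23.4]
205 298 338 [579.5  49.1] [578.6 -33.5]
210 294 335 [569.1  57.4] [568.2 -27.2]
215 298 342 [558.6  49.2] [557.6 -41.5]
220 286 335 [548.4  74. ] [547.3 -26.9]
225 288 339 [538.   69.9] [536.8 -35. ]
230 285 348 [527.7  76.1] [526.2 -53.3]
235 285 345 [517.3  76.1] [515.9 -46.9]
240 285 349 [507.   76.1] [505.5 -55. ]
```

```bash
cat > plan.py <<'E'
import sys
from h import *
def plan(x,y,z,yaw,pitch=0.0):
    s=env.state(); p=s['eef_pos']; Rt=R.from_euler('xyz',s['tcp_rot'])
    T=R.from_euler('xyz',[np.pi,pitch,yaw])
    d=Rt.inv().apply(np.array([x,y,z])-p); r=(Rt.inv()*T).as_rotvec()
    d2=T.inv().apply(np.array([x,y,z])-p)
    np.set_printoptions(suppress=True,precision=4)
    print('t',s['t'],'pos',p,'rot',s['tcp_rot'],'F',s['ft_force'],'op',s['opening'])
    print('shift frac(now frame)',d/800,'(target frame)',d2/800,'turn frac',r/(np.pi/2),'min rows',np.linalg.norm(d)/62.5,np.degrees(np.linalg.norm(r))/10.7)
if __name__=='__main__': plan(*map(float,sys.argv[1:]))
E
python3 plan.py 473 225 130 3.0716
```

```text
t 0.15 pos [222.8924 583.7228 214.2067] rot [-3.1408 -0.0001  2.7768] F [0.1515 0.621  0.3501] op 1.001609027550346
shift frac(now frame) [-0.452  -0.3073  0.1055] (target frame) [-0.3432 -0.4254  0.1053] turn frac [-0.0005 -0.0001 -0.1877] min rows 7.125420779284132 1.5785071348960396
```

Call:
{"op": "arm_command", "data": {
  "steps": [
    {"rz": -0.094,"claw": -1},
    {"rz": -0.094,"claw": -1},
    {"dx": -0.043,"dy": -0.053,"dz": 0.01,"claw": -1},
    {"dx": -0.043,"dy": -0.053,"dz": 0.01,"claw": -1},
    {"dx": -0.043,"dy": -0.053,"dz": 0.01,"claw": -1},
    {"dx": -0.043,"dy": -0.053,"dz": 0.01,"claw": -1},
    {"dx": -0.043,"dy": -0.053,"dz": 0.01,"claw": -1},
    {"dx": -0.043,"dy": -0.053,"dz": 0.01,"claw": -1},
    {"dx": -0.043,"dy": -0.053,"dz": 0.01,"claw": -1}
  ]
}}

```text
$.steps[0]: bad value
```

```bash
python3 plan.py 473 225 130 3.0716
```

```text
t 0.15 pos [222.8924 583.7228 214.2067] rot [-3.1408 -0.0001  2.7768] F [0.1515 0.621  0.3501] op 1.001609027550346
shift frac(now frame) [-0.452  -0.3073  0.1055] (target frame) [-0.3432 -0.4254  0.1053] turn frac [-0.0005 -0.0001 -0.1877] min rows 7.125420779284132 1.5785071348960396
```

Call:
{"op": "arm_command", "data": {
  "steps": [
    {"dx": 0,"dy": 0,"dz": 0,"rx": 0,"ry": 0,"rz": -0.094,"claw": -1},
    {"dx": 0,"dy": 0,"dz": 0,"rx": 0,"ry": 0,"rz": -0.094,"claw": -1},
    {"dx": -0.043,"dy": -0.053,"dz": 0.01,"rx": 0,"ry": 0,"rz": 0,"claw": -1},
    {"dx": -0.043,"dy": -0.053,"dz": 0.01,"rx": 0,"ry": 0,"rz": 0,"claw": -1},
    {"dx": -0.043,"dy": -0.053,"dz": 0.01,"rx": 0,"ry": 0,"rz": 0,"claw": -1},
    {"dx": -0.043,"dy": -0.053,"dz": 0.01,"rx": 0,"ry": 0,"rz": 0,"claw": -1},
    {"dx": -0.043,"dy": -0.053,"dz": 0.01,"rx": 0,"ry": 0,"rz": 0,"claw": -1},
    {"dx": -0.043,"dy": -0.053,"dz": 0.01,"rx": 0,"ry": 0,"rz": 0,"claw": -1},
    {"dx": -0.043,"dy": -0.053,"dz": 0.01,"rx": 0,"ry": 0,"rz": 0,"claw": -1}
  ]
}}

```text
t: 1.27
eef_pos: [450.0, 266.5, 155.5]
tcp_rot: [-3.14, -0.001, 3.089]
ft_force: [1.2, 0.7, 0.2]
opening: 1.003
```

```bash
python3 plan.py 473 225 130 3.0716; python3 -c "
from h import *
c,im,d=grab('wrist'); print(c); cv2.imwrite('pics/w1.png',im[:,:,::-1])"
```

```text
t 1.275 pos [449.9813 266.4511 155.5089] rot [-3.1404 -0.0005  3.0887] F [1.1976 0.7417 0.168 ] op 1.0029125595163255
shift frac(now frame) [-0.0315 -0.0502  0.0319] (target frame) [-0.0323 -0.0497  0.0319] turn frac [-0.0007 -0.0003  0.0109] min rows 0.8614409550158039 0.09160148463966998
{'vfov': 65.70646984690485, 'cx': 320.38987565975185, 'cy': 238.3099335594063, 'xyz': array([372.78975609, 271.82601976, 326.40944016]), 'attitude': array([-0.2749978 ,  0.00222979,  1.5173088 ])}
```

View pics/w1.png

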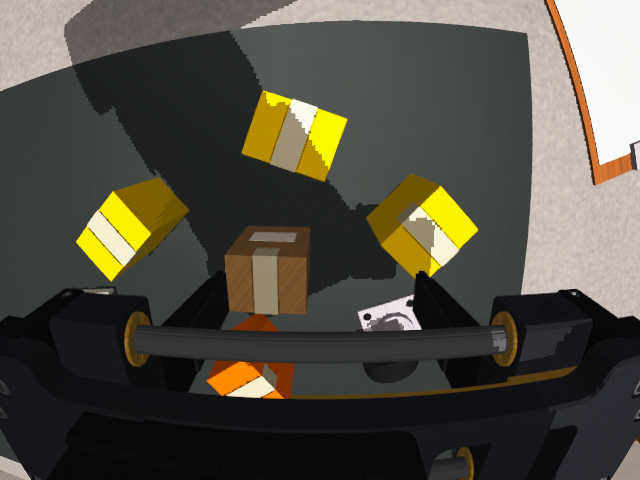

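```bash
cat >> h.py <<'E'
def wcast(c,uv,z):
    uv=np.asarray(uv,float).reshape(-1,2);F=f(c)
    x=uv[:,0]-c['cx'];y=-(uv[:,1]-c['cy']);r=np.hypot(x,y);th=r/F
    k=np.where(r>0,np.sin(th)/np.maximum(r,1e-9),1/F)
    v=np.stack([x*k,y*k,-np.cos(th)],1)@rot(c).T
    o=np.array(c['xyz']); return o+v*((z-o[2])/v[:,2])[:,None]
def wproj(c,P):
    p=(np.asarray(P,float).reshape(-1,3)-np.array(c['xyz']))@rot(c)
    th=np.arctan2(np.hypot(p[:,0],p[:,1]),-p[:,2]); a=np.arctan2(p[:,1],p[:,0]); r=th*f(c)
    return np.stack([c['cx']+r*np.cos(a),c['cy']-r*np.sin(a)],1)
def proj(c,P):
    p=(np.asarray(P,float).reshape(-1,3)-np.array(c['xyz']))@rot(c); F=f(c)
    return np.stack([c['cx']-p[:,0]/p[:,2]*F,c['cy']+p[:,1]/p[:,2]*F],1)
E
python3 - <<'E'
from h import *
c=env.get_calibration('wrist'); im=np.load('wrist.npz')['im']
cv2.imwrite('pics/w1z.png',cv2.resize(im[210:330,200:340],None,fx=5,fy=5,interpolation=cv2.INTER_CUBIC)[:,:,::-1])
E
```

```text
(no output)
```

View pics/w1z.png

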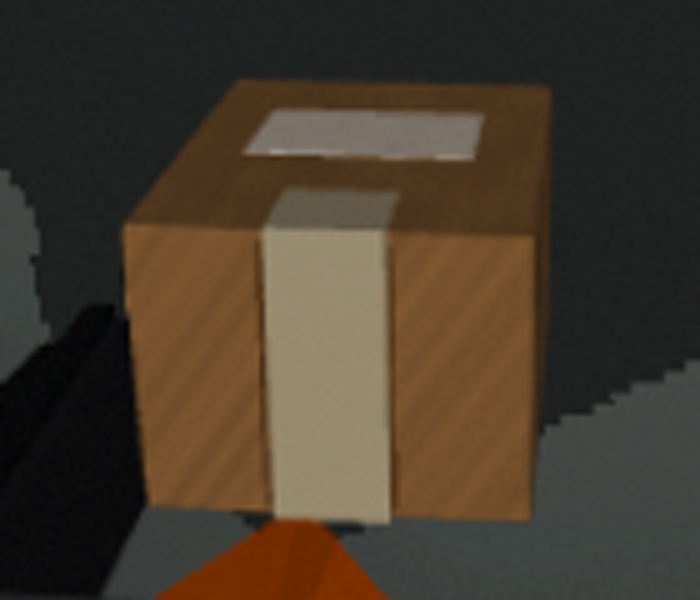

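```bash
python3 - <<'E'
from h import *
c=env.get_calibration('wrist')
z=np.array([[125,226],[538,236],[530,520],[150,508.]]); uv=(z+.5)/5-.5+[200,210]
W=wcast(c,uv,86)[:,:2]; print(W.round(1),W.mean(0),cv2.minAreaRect(W.astype(np.float32)))
d=W[0]-W[3]; print(np.arctan2(-d[1],-d[0])); d=W[1]-W[2];print(np.arctan2(-d[1],-d[0])); d=W[0]-W[1];print(np.arctan2(-d[0],d[1]))
# image order: left side of the image is which y
E
```

```text
[[451.3 196.3]
 [455.7 253.8]
 [498.8 249.6]
 [495.  193.7]] [475.21225942 223.35741768] ((475.31298828125, 223.40354919433594), (57.585174560546875, 43.75485610961914), 85.70652770996094)
-0.06000649481525284
-0.09493440102102631
3.0666576945075574
```

Call:
{"op": "arm_command", "data": {
  "steps": [
    {"dx": -0.032,"dy": -0.05,"dz": 0.03,"rx": 0,"ry": 0,"rz": 0.012,"claw": -1},
    {"dx": 0,"dy": 0,"dz": 0,"rx": 0,"ry": 0,"rz": 0,"claw": -1}
  ]
}}

```text
t: 1.58
eef_pos: [477.8, 218.1, 129.7]
tcp_rot: [-3.139, -0.0, 3.064]
ft_force: [-0.2, 1.0, 1.5]
opening: 0.999
```

```bash
python3 plan.py 474.2 224.4 21 3.067
```

```text
t 1.575 pos [477.8299 218.1287 129.6597] rot [-3.139  -0.0004  3.064 ] F [-0.1832  1.0448  1.493 ] op 0.9993246004522418
shift frac(now frame) [0.0051 0.0078 0.1358] (target frame) [0.0051 0.0075 0.1358] turn frac [-0.0016 -0.0003 -0.0019] min rows 1.7424167084112787 0.021228292118747095
```

Call:
{"op": "arm_command", "data": {
  "steps": [
    {"dx": 0.005,"dy": 0.008,"dz": 0,"rx": -0.0016,"ry": 0,"rz": -0.002,"claw": -1},
    {"dx": 0,"dy": 0,"dz": 0.045,"rx": 0,"ry": 0,"rz": 0,"claw": -1},
    {"dx": 0,"dy": 0,"dz": 0.045,"rx": 0,"ry": 0,"rz": 0,"claw": -1},
    {"dx": 0,"dy": 0,"dz": 0.025,"rx": 0,"ry": 0,"rz": 0,"claw": -1},
    {"dx": 0,"dy": 0,"dz": 0.005,"rx": 0,"ry": 0,"rz": 0,"claw": -1},
    {"dx": 0,"dy": 0,"dz": 0,"rx": 0,"ry": 0,"rz": 0,"claw": -1}
  ]
}}

```text
t: 2.33
eef_pos: [472.4, 232.4, 34.5]
tcp_rot: [3.138, 0.004, 3.075]
ft_force: [-0.1, 0.5, 1.1]
opening: 0.999
```

```bash
python3 plan.py 474.2 224.4 21 3.067
```

```text
t 2.325 pos [472.4463 232.4399  34.5004] rot [3.1384 0.0043 3.0748] F [-0.082   0.48    1.1429] op 0.9991841252540739
shift frac(now frame) [-0.0028 -0.0099  0.0169] (target frame) [-0.0029 -0.0099  0.0169] turn frac [0.002  0.0027 0.005 ] min rows 0.2529698558146735 0.05068918220597997
```

Call:
{"op": "arm_command", "data": {
  "steps": [
    {"dx": -0.003,"dy": -0.01,"dz": 0.008,"rx": 0.002,"ry": 0.0027,"rz": 0.005,"claw": -1},
    {"dx": 0,"dy": 0,"dz": 0.006,"rx": 0,"ry": 0,"rz": 0,"claw": -1},
    {"dx": 0,"dy": 0,"dz": 0,"rx": 0,"ry": 0,"rz": 0,"claw": -1}
  ]
}}

```text
t: 2.7
eef_pos: [475.1, 224.4, 24.4]
tcp_rot: [3.141, 0.003, 3.067]
ft_force: [0.4, -0.5, -0.4]
opening: 0.999
```

```bash
python3 plan.py 474.2 224.4 21 3.067
```

```text
t 2.7 pos [475.0994 224.3917  24.443 ] rot [3.1406 0.0026 3.0669] F [ 0.4456 -0.4771 -0.3712] op 0.9988424075867962
shift frac(now frame) [ 0.0011 -0.0001  0.0043] (target frame) [ 0.0011 -0.0001  0.0043] turn frac [ 0.0006  0.0016 -0.0001] min rows 0.05693640934265111 0.014725118721775293
```

Call:
{"op": "arm_command", "data": {
  "steps": [
    {"dx": 0.001,"dy": 0,"dz": 0.003,"rx": 0,"ry": 0.001,"rz": 0,"claw": -1},
    {"dx": 0,"dy": 0,"dz": 0,"rx": 0,"ry": 0,"rz": 0,"claw": -1},
    {"dx": 0,"dy": 0,"dz": 0,"rx": 0,"ry": 0,"rz": 0,"claw": 1},
    {"dx": 0,"dy": 0,"dz": 0,"rx": 0,"ry": 0,"rz": 0,"claw": 1},
    {"dx": 0,"dy": 0,"dz": 0,"rx": 0,"ry": 0,"rz": 0,"claw": 1},
    {"dx": 0,"dy": 0,"dz": 0,"rx": 0,"ry": 0,"rz": 0,"claw": 1}
  ]
}}

```text
t: 3.45
eef_pos: [474.5, 224.5, 22.3]
tcp_rot: [3.14, 0.001, 3.067]
ft_force: [-1.2, 1.2, 0.6]
opening: 0.638
```

```bash
python3 plan.py 474.2 224.4 21 3.067
```

```text
t 3.45 pos [474.4842 224.492   22.2954] rot [3.1403 0.0015 3.0666] F [-1.2224  1.246   0.6232] op 0.638052353653388
shift frac(now frame) [ 0.0003 -0.0001  0.0016] (target frame) [ 0.0003 -0.0001  0.0016] turn frac [ 0.0008  0.0009 -0.0003] min rows 0.02127044182062694 0.010889132438404822
```

Call:
{"op": "arm_command", "data": {
  "steps": [
    {"dx": 0,"dy": 0,"dz": -0.02,"rx": 0,"ry": 0,"rz": 0,"claw": 1},
    {"dx": 0,"dy": 0,"dz": -0.05,"rx": 0,"ry": 0,"rz": 0,"claw": 1},
    {"dx": 0,"dy": 0,"dz": -0.05,"rx": 0,"ry": 0,"rz": 0,"claw": 1},
    {"dx": 0,"dy": 0,"dz": 0,"rx": 0,"ry": 0,"rz": 0,"claw": 1}
  ]
}}

```text
t: 3.95
eef_pos: [474.0, 224.3, 123.3]
tcp_rot: [3.141, 0.001, 3.067]
ft_force: [-0.7, -0.1, -2.5]
opening: 0.605
```

```bash
python3 plan.py 480 8 130 3.1736
```

```text
t 3.95 pos [473.9518 224.2616 123.3415] rot [3.1406 0.0009 3.0667] F [-0.695  -0.0979 -2.4976] op 0.6053984552226329
shift frac(now frame) [-0.0278 -0.269  -0.0086] (target frame) [ 0.0011 -0.2704 -0.0083] turn frac [ 0.0006  0.0006 -0.0681] min rows 3.463177883322776 0.5725174090868475
```

Call:
{"op": "arm_command", "data": {
  "steps": [
    {"dx": 0,"dy": 0,"dz": -0.01,"rx": 0,"ry": 0,"rz": -0.034,"claw": 1},
    {"dx": 0,"dy": 0,"dz": 0,"rx": 0,"ry": 0,"rz": -0.034,"claw": 1},
    {"dx": 0,"dy": -0.06,"dz": 0,"rx": 0,"ry": 0,"rz": 0,"claw": 1},
    {"dx": 0,"dy": -0.06,"dz": 0,"rx": 0,"ry": 0,"rz": 0,"claw": 1},
    {"dx": 0,"dy": -0.06,"dz": 0,"rx": 0,"ry": 0,"rz": 0,"claw": 1},
    {"dx": 0,"dy": -0.06,"dz": 0,"rx": 0,"ry": 0,"rz": 0,"claw": 1},
    {"dx": 0,"dy": -0.02,"dz": 0,"rx": 0,"ry": 0,"rz": 0,"claw": 1},
    {"dx": 0,"dy": 0,"dz": 0,"rx": 0,"ry": 0,"rz": 0,"claw": 1},
    {"dx": 0,"dy": 0,"dz": 0,"rx": 0,"ry": 0,"rz": 0,"claw": 1}
  ]
}}

```text
t: 5.08
eef_pos: [478.5, 11.9, 129.3]
tcp_rot: [3.14, -0.004, -3.104]
ft_force: [0.2, 1.2, -2.6]
opening: 0.608
```

```bash
python3 plan.py 478 8 100 3.1736;python3 -c "
from h import *
c,im,d=grab('wrist'); print(c); cv2.imwrite('pics/w2.png',im[:,:,::-1])
print(proj(env.get_calibration('scene'),[[521,9,34]]))"
```

```text
t 5.075 pos [478.5012  11.87   129.3445] rot [ 3.1401 -0.0041 -3.104 ] F [ 0.2263  1.1699 -2.6222] op 0.6078851755982458
shift frac(now frame) [ 0.0007 -0.0049  0.0367] (target frame) [ 0.0008 -0.0048  0.0367] turn frac [ 0.0009 -0.0026  0.0036] min rows 0.4736456787961529 0.03819275805458695
{'vfov': 65.70646984690485, 'cx': 320.38987565975185, 'cy': 238.3099335594063, 'xyz': array([401.86609854,   9.9037442 , 300.5063369 ]), 'attitude': array([-2.71215586e-01, -1.96989360e-04,  1.60786994e+00])}
[[308.19534667 242.33852036]]
```

View pics/w2.png

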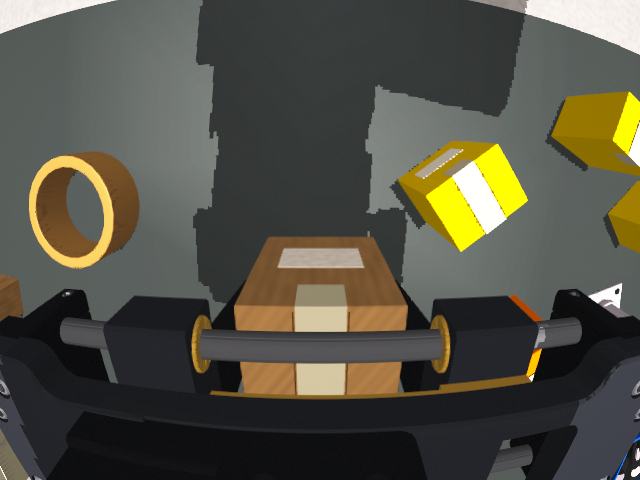

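```bash
python3 - <<'E'
from h import *
c=env.get_calibration('wrist'); im=np.load('wrist.npz')['im']
print(c['xyz'])
print('bottom edge',wcast(c,[[268,237.5],[374,237.5]],107)[:,:2], 'top edge', wcast(c,[[236,306],[406,306]],193)[:,:2])
c0,im,d=grab('scene'); cv2.imwrite('pics/s2.png',im[140:380,130:450][...,::-1].repeat(2,0).repeat(2,1))
c1,im,d=grab('top'); cv2.imwrite('pics/t2.png',im[60:300,160:480][...,::-1].repeat(2,0).repeat(2,1))
E
```

```text
[401.87574536  10.01784494 300.51736679]
bottom edge [[456.26812864 -16.41277569]
 [454.10614035  41.19237354]] top edge [[455.67936361 -15.47715565]
 [453.61459153  39.92939698]]
```

View pics/s2.png

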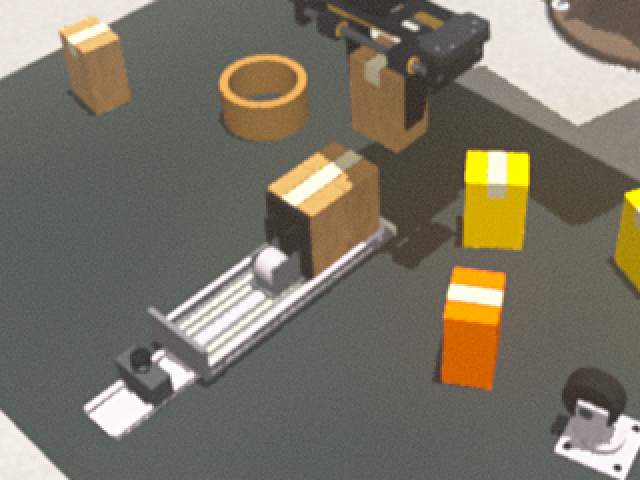

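View pics/t2.png

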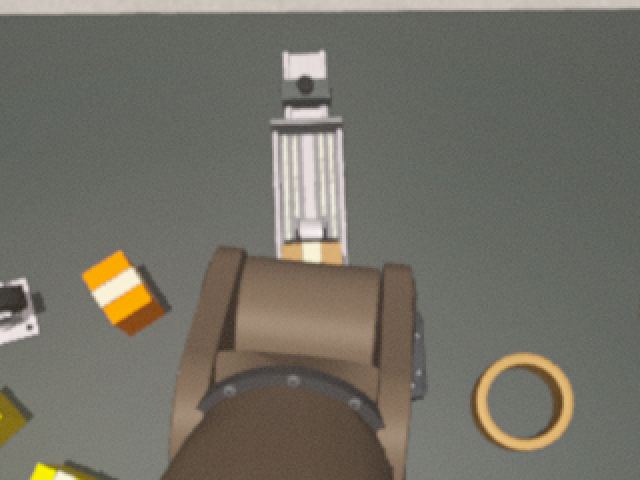

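```bash
python3 plan.py 488 8.4 66 3.1736 0.03
```

```text
t 5.225 pos [478.635   12.0295 129.4544] rot [ 3.1403 -0.0038 -3.1029] F [ 0.3641  0.468  -2.0395] op 0.6052884628234246
shift frac(now frame) [-0.0118 -0.0051  0.0793] (target frame) [-0.0092 -0.0049  0.0796] turn frac [ 0.0009 -0.0215  0.0042] min rows 1.0279095860952623 0.1844918948775328
```

Call:
{"op": "arm_command", "data": {
  "steps": [
    {"dx": 0,"dy": -0.005,"dz": 0.04,"rx": 0.001,"ry": -0.0215,"rz": 0.004,"claw": 1},
    {"dx": -0.008,"dy": 0,"dz": 0.03,"rx": 0,"ry": 0,"rz": 0,"claw": 1},
    {"dx": 0,"dy": 0,"dz": 0,"rx": 0,"ry": 0,"rz": 0,"claw": 1},
    {"dx": 0,"dy": 0,"dz": 0,"rx": 0,"ry": 0,"rz": 0,"claw": 1}
  ]
}}

```text
t: 5.72
eef_pos: [486.4, 11.0, 73.5]
tcp_rot: [-3.141, 0.033, -3.105]
ft_force: [0.5, -0.5, -2.6]
opening: 0.61
```

```bash
python3 plan.py 488 8.4 66 3.1736 0.03
```

```text
t 5.725 pos [486.397   10.9894  73.5151] rot [-3.1412  0.0327 -3.1048] F [ 0.491  -0.5318 -2.5892] op 0.6095517662335597
shift frac(now frame) [-0.0016 -0.0033  0.0095] (target frame) [-0.0016 -0.0033  0.0094] turn frac [-0.0002  0.0017  0.003 ] min rows 0.12973994497694416 0.029320624978545845
```

Call:
{"op": "arm_command", "data": {
  "steps": [
    {"dx": -0.002,"dy": -0.0035,"dz": 0.0095,"rx": 0,"ry": 0.001,"rz": 0.003,"claw": 1},
    {"dx": 0,"dy": 0,"dz": 0,"rx": 0,"ry": 0,"rz": 0,"claw": 1},
    {"dx": -0.005,"dy": 0,"dz": 0,"rx": 0,"ry": 0,"rz": 0,"claw": 1},
    {"dx": 0,"dy": 0,"dz": 0,"rx": 0,"ry": 0,"rz": 0,"claw": 1}
  ]
}}

```text
t: 6.22
eef_pos: [493.4, 8.4, 67.5]
tcp_rot: [-3.141, 0.034, -3.11]
ft_force: [-0.0, -0.4, -1.5]
opening: 0.608
```

```bash
python3 plan.py 498 8.7 64 3.1736 0.03; python3 - <<'E'
from h import *
c,im,d=grab('wrist');print(c); cv2.imwrite('pics/w3.png',im[:,:,::-1])
c0,im,d=grab('scene'); cv2.imwrite('pics/s3.png',cv2.resize(im[170:300,220:380],None,fx=5,fy=4.5)[...,::-1])
E
```

```text
t 6.225 pos [493.39     8.3783  67.4989] rot [-3.1409  0.0339 -3.1095] F [-0.0311 -0.4289 -1.5203] op 0.6081330814736386
shift frac(now frame) [-0.0056  0.0002  0.0046] (target frame) [-0.0056  0.0002  0.0045] turn frac [-0.0004  0.0025  0.    ] min rows 0.09274105484075784 0.02143560056707914
{'vfov': 65.70646984690485, 'cx': 320.38987565975185, 'cy': 238.3099335594063, 'xyz': array([410.31133613,   6.97958466, 235.6590661 ]), 'attitude': array([-0.30931974,  0.00189897,  1.60225032])}
```

View pics/s3.png

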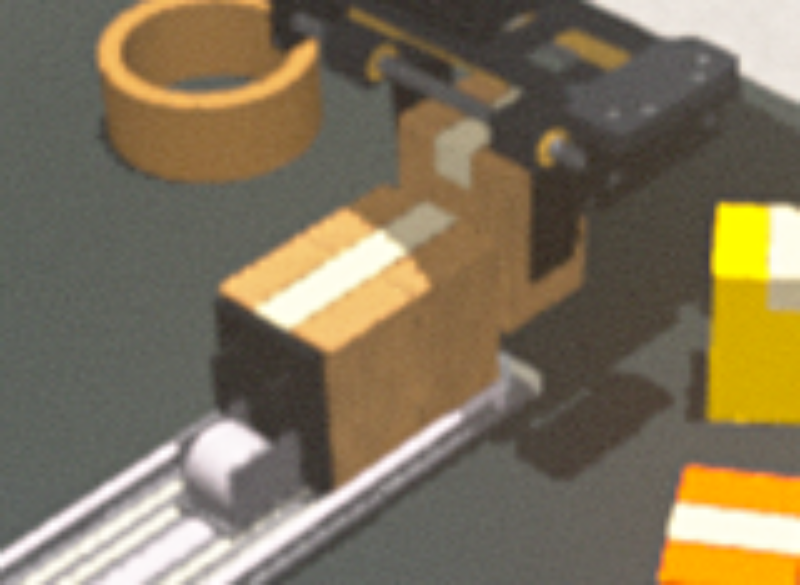

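View pics/w3.png

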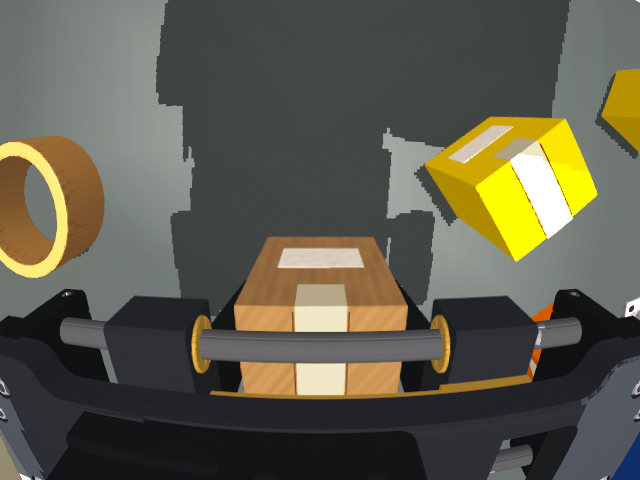

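Call:
{"op": "arm_command", "data": {
  "steps": [
    {"dx": -0.003,"dy": 0,"dz": 0.004,"rx": 0,"ry": 0.002,"rz": 0,"claw": 1},
    {"dx": -0.003,"dy": 0,"dz": 0,"rx": 0,"ry": 0,"rz": 0,"claw": 1},
    {"dx": 0,"dy": 0,"dz": 0,"rx": 0,"ry": 0,"rz": 0,"claw": 1}
  ]
}}

```text
t: 6.7
eef_pos: [498.2, 8.6, 64.1]
tcp_rot: [-3.141, 0.03, -3.11]
ft_force: [0.0, 0.3, -2.0]
opening: 0.608
```

Call:
{"op": "arm_command", "data": {
  "steps": [
    {"dx": -0.003,"dy": 0,"dz": 0,"rx": 0,"ry": 0,"rz": 0,"claw": 1},
    {"dx": -0.002,"dy": 0,"dz": 0,"rx": 0,"ry": 0,"rz": 0,"claw": 1}
  ]
}}

```text
t: 6.95
eef_pos: [501.5, 8.8, 64.1]
tcp_rot: [-3.141, 0.028, -3.11]
ft_force: [-2.2, -1.2, 0.1]
opening: 0.608
```

Call:
{"op": "arm_command", "data": {
  "steps": [
    {"dx": -0.003,"dy": 0,"dz": 0,"rx": 0,"ry": 0,"rz": 0,"claw": 1},
    {"dx": -0.002,"dy": 0,"dz": 0,"rx": 0,"ry": 0,"rz": 0,"claw": 1}
  ]
}}

```text
t: 7.2
eef_pos: [505.2, 8.9, 64.1]
tcp_rot: [-3.141, 0.027, -3.11]
ft_force: [-2.6, -1.0, -1.1]
opening: 0.607
```

Call:
{"op": "arm_command", "data": {
  "steps": [
    {"dx": -0.003,"dy": 0,"dz": 0,"rx": 0,"ry": 0,"rz": 0,"claw": 1},
    {"dx": -0.002,"dy": 0,"dz": 0,"rx": 0,"ry": 0,"rz": 0,"claw": 1}
  ]
}}

```text
t: 7.45
eef_pos: [509.3, 9.0, 64.1]
tcp_rot: [-3.141, 0.026, -3.11]
ft_force: [-2.8, -0.3, -1.4]
opening: 0.609
```

Call:
{"op": "arm_command", "data": {
  "steps": [
    {"dx": -0.003,"dy": 0,"dz": 0,"rx": 0,"ry": 0,"rz": 0,"claw": 1},
    {"dx": -0.002,"dy": 0,"dz": 0,"rx": 0,"ry": 0,"rz": 0,"claw": 1}
  ]
}}

```text
t: 7.7
eef_pos: [513.4, 9.1, 64.1]
tcp_rot: [-3.141, 0.026, -3.11]
ft_force: [-2.8, -1.2, -1.6]
opening: 0.612
```

Call:
{"op": "arm_command", "data": {
  "steps": [
    {"dx": -0.003,"dy": 0,"dz": 0,"rx": 0,"ry": 0,"rz": 0,"claw": 1},
    {"dx": -0.002,"dy": 0,"dz": 0,"rx": 0,"ry": 0,"rz": 0,"claw": 1}
  ]
}}

```text
t: 7.95
eef_pos: [517.6, 9.2, 64.2]
tcp_rot: [-3.141, 0.025, -3.11]
ft_force: [-2.1, -1.3, -1.6]
opening: 0.608
```

Call:
{"op": "arm_command", "data": {
  "steps": [
    {"dx": -0.003,"dy": 0,"dz": 0,"rx": 0,"ry": 0,"rz": 0,"claw": 1},
    {"dx": -0.002,"dy": 0,"dz": 0,"rx": 0,"ry": 0,"rz": 0,"claw": 1}
  ]
}}

```text
t: 8.2
eef_pos: [521.7, 9.4, 64.2]
tcp_rot: [-3.141, 0.025, -3.11]
ft_force: [-2.3, -0.7, -1.3]
opening: 0.612
```

Call:
{"op": "arm_command", "data": {
  "steps": [
    {"dx": -0.003,"dy": 0,"dz": 0,"rx": 0,"ry": 0,"rz": 0,"claw": 1},
    {"dx": -0.002,"dy": 0,"dz": 0,"rx": 0,"ry": 0,"rz": 0,"claw": 1}
  ]
}}

```text
t: 8.45
eef_pos: [525.5, 9.5, 64.2]
tcp_rot: [-3.142, 0.024, -3.11]
ft_force: [-6.0, -3.4, 0.3]
opening: 0.608
```

Call:
{"op": "arm_command", "data": {
  "steps": [
    {"dx": -0.003,"dy": 0,"dz": 0,"rx": 0,"ry": 0,"rz": 0,"claw": 1},
    {"dx": -0.002,"dy": 0,"dz": 0,"rx": 0,"ry": 0,"rz": 0,"claw": 1}
  ]
}}

```text
t: 8.7
eef_pos: [528.6, 9.6, 64.2]
tcp_rot: [3.141, 0.021, -3.11]
ft_force: [-6.3, -1.7, 0.9]
opening: 0.612
```

```bash
python3 - <<'E'
from h import *
c0,im,d=grab('scene'); cv2.imwrite('pics/s4.png',cv2.resize(im[170:350,170:380],None,fx=3.8,fy=3.3)[...,::-1])
c0,im,d=grab('top'); cv2.imwrite('pics/t4.png',cv2.resize(im[60:260,260:380],None,fx=4,fy=3,interpolation=cv2.INTER_CUBIC)[...,::-1])
E
```

```text
(no output)
```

View pics/s4.png

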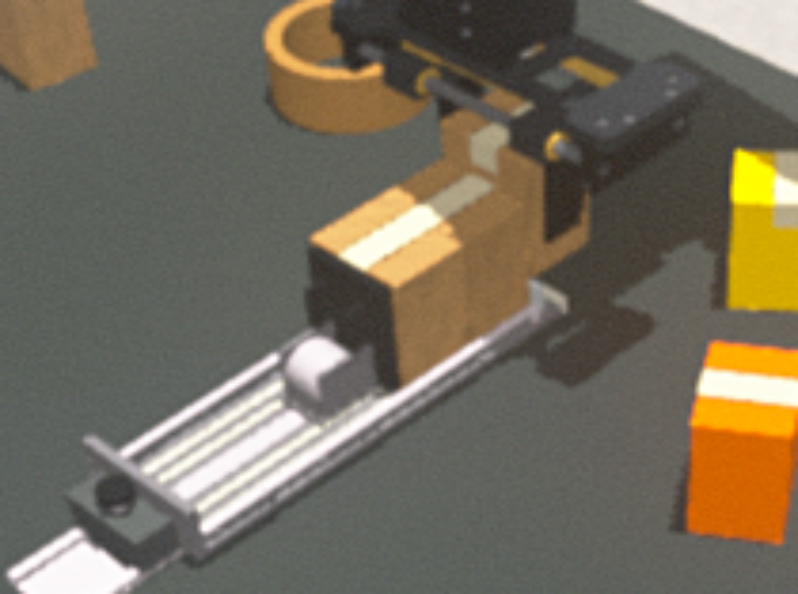

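View pics/t4.png

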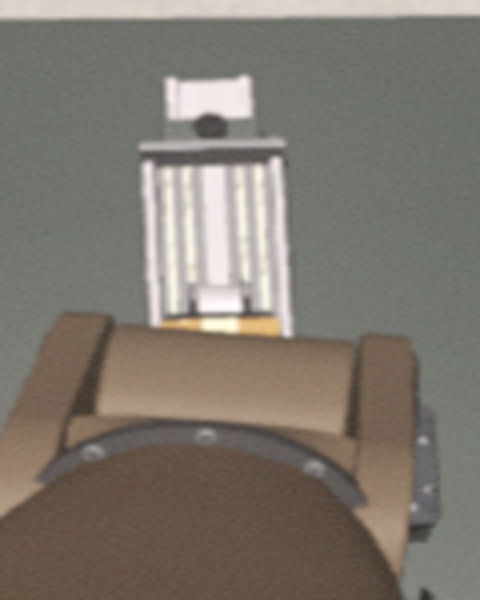

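```bash
cat > track.py <<'E'
from h import *
def prof(im,u0,u1,v0,v1): return cv2.cvtColor(im,cv2.COLOR_RGB2GRAY)[v0:v1,u0:u1].mean(1).astype(float)
def tray(c,im0,im1):
    # bright rear-plate ridge row (dark->bright), sides of plate near u 298..302 and 322..328
    out=[]
    for im in (im0,im1):
        p=prof(im,299,327,100,150); out.append(p)
    return out
if __name__=='__main__':
    c=env.get_calibration('top'); im0=cv2.imread('pics/top0.png')[:,:,::-1].copy(); im1=np.load('top.npz')['im']
    for im in (im0,im1):
        print('side',prof(im,297,301,100,140).round().astype(int))
        print('mid',prof(im,310,322,125,190).round().astype(int))
E
python3 track.py
```

```text
side [106 107 108 108 107 106 106 108 110 109 108 107 108 108 107 107 109 108
 112 137 169 164 116  81  85 106 137 165 185 186 186 186 187 187 186 184
 184 186 185 185]
mid [ 85 119 173 205 211 211 211 211 210 210 212 211 211 210 208 208 209 209
 210 208 207 208 209 209 209 208 206 205 205 205 206 207 206 206 206 208
 209 209 208 208 209 209 207 198 187 190 201 211 219 226 234 235 226 201
 138 124 188 227 232 231 230 230 231 231 231]
side [113 113 114 113 113 114 123 154 179 172 116  83  86 107 130 156 180 191
 192 192 192 190 186 185 184 186 186 188 192 193 193 194 196 196 194 193
 193 194 193 195]
mid [220 219 218 217 218 219 219 218 218 218 219 219 219 218 215 215 216 217
 217 216 215 216 217 217 217 216 214 211 206 198 191 201 211 216 221 227
 232 232 211 144 139 202 234 237 227 180 118 100 106 112 113 116 119 121
 123 125 126 127 128 130 131 132 132 134 135]
```

```bash
python3 - <<'E'
from h import *
c=env.get_calibration('top')
for z in (30,36): w=cast(c,[[312,120.28],[312,108.02]],z); print(z,w,w[1]-w[0])
w=cast(c,[[316,179.6],[316,164.5]],94); print(w,w[1]-w[0])
E
```

```text
30 [[755.62313378  18.30879698  30.        ]
 [782.18419996  18.07114244  30.        ]] [ 2.65610662e+01 -2.37654537e-01 -2.27373675e-13]
36 [[753.4055946   18.20277527  36.        ]
 [779.80670729  17.96655191  36.        ]] [ 2.64011127e+01 -2.36223357e-01 -1.13686838e-13]
[[613.78931953  10.56081702  94.        ]
 [643.51687604  10.26559432  94.        ]] [29.72755651 -0.29522269  0.        ]
```

Call:
{"op": "arm_command", "data": {
  "steps": [
    {"dx": -0.003,"dy": 0,"dz": 0,"rx": 0,"ry": 0,"rz": 0,"claw": 1},
    {"dx": -0.003,"dy": 0,"dz": 0,"rx": 0,"ry": 0,"rz": 0,"claw": 1},
    {"dx": -0.003,"dy": 0,"dz": 0,"rx": 0,"ry": 0,"rz": 0,"claw": 1},
    {"dx": -0.003,"dy": 0,"dz": 0,"rx": 0,"ry": 0,"rz": 0,"claw": 1},
    {"dx": -0.003,"dy": 0,"dz": 0,"rx": 0,"ry": 0,"rz": 0,"claw": 1}
  ]
}}

```text
t: 9.43
eef_pos: [538.1, 9.9, 64.4]
tcp_rot: [3.141, 0.014, -3.11]
ft_force: [-5.8, -1.7, 1.0]
opening: 0.613
```

Call:
{"op": "arm_command", "data": {
  "steps": [
    {"dx": -0.003,"dy": 0,"dz": 0,"rx": 0,"ry": -0.004,"rz": 0,"claw": 1},
    {"dx": -0.003,"dy": 0,"dz": 0,"rx": 0,"ry": -0.004,"rz": 0,"claw": 1},
    {"dx": -0.003,"dy": 0,"dz": 0,"rx": 0,"ry": 0,"rz": 0,"claw": 1},
    {"dx": -0.003,"dy": 0,"dz": 0,"rx": 0,"ry": 0,"rz": 0,"claw": 1},
    {"dx": -0.003,"dy": 0,"dz": 0,"rx": 0,"ry": 0,"rz": 0,"claw": 1}
  ]
}}

```text
t: 10.05
eef_pos: [547.4, 10.1, 64.3]
tcp_rot: [3.141, 0.02, -3.11]
ft_force: [-6.1, -2.8, 0.3]
opening: 0.609
```

```bash
python3 plan.py 571.5 11 64 3.1736 0.03; python3 - <<'E'
from h import *
c0,im,d=grab('scene'); cv2.imwrite('pics/s5.png',cv2.resize(im[170:350,170:380],None,fx=3.8,fy=3.3)[...,::-1])
c0,im,d=grab('wrist'); cv2.imwrite('pics/w5.png',cv2.resize(im[180:340,200:440],None,fx=3.3,fy=3.3)[...,::-1])
E
```

```text
t 10.05 pos [547.3959  10.1355  64.2713] rot [ 3.1408  0.0197 -3.1101] F [-6.0988 -2.7894  0.3423] op 0.6093581611405885
shift frac(now frame) [-0.0301  0.0001  0.0009] (target frame) [-0.0301  0.0001  0.0012] turn frac [ 0.0005 -0.0065 -0.0003] min rows 0.3859373217623101 0.05517015953286815
```

View pics/s5.png

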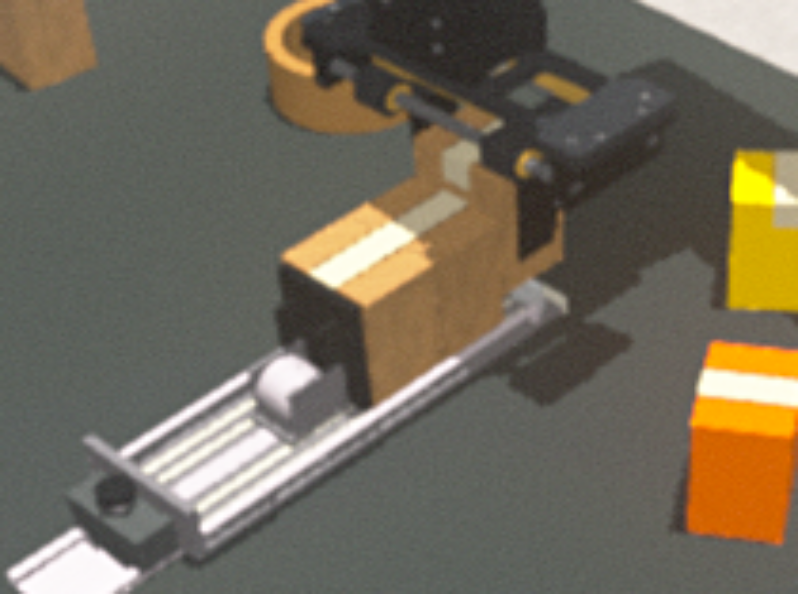

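View pics/w5.png

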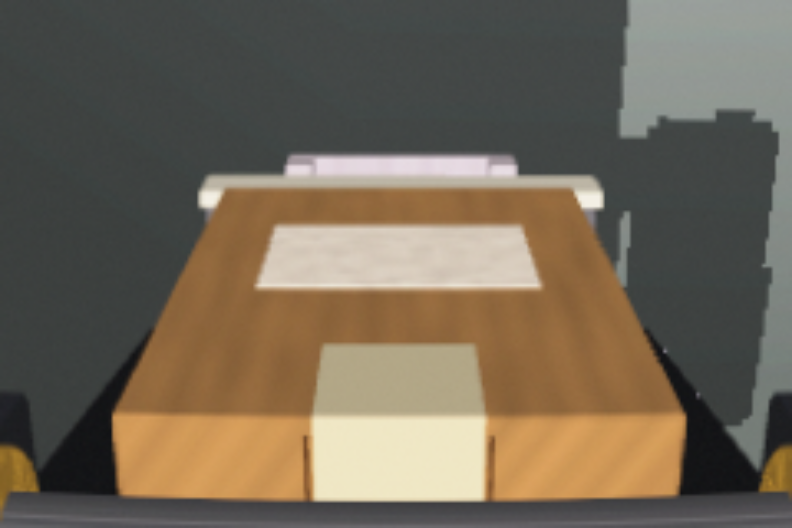

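Call:
{"op": "arm_command", "data": {
  "steps": [
    {"dx": -0.003,"dy": 0,"dz": 0,"rx": 0,"ry": -0.004,"rz": 0,"claw": 1},
    {"dx": -0.003,"dy": 0,"dz": 0,"rx": 0,"ry": -0.004,"rz": 0,"claw": 1},
    {"dx": -0.003,"dy": 0,"dz": 0,"rx": 0,"ry": 0,"rz": 0,"claw": 1},
    {"dx": -0.003,"dy": 0,"dz": 0,"rx": 0,"ry": 0,"rz": 0,"claw": 1},
    {"dx": -0.003,"dy": 0,"dz": 0,"rx": 0,"ry": 0,"rz": 0,"claw": 1},
    {"dx": -0.003,"dy": 0,"dz": 0,"rx": 0,"ry": 0,"rz": 0,"claw": 1},
    {"dx": -0.003,"dy": 0,"dz": 0,"rx": 0,"ry": 0,"rz": 0,"claw": 1},
    {"dx": -0.003,"dy": 0,"dz": 0,"rx": 0,"ry": 0,"rz": 0,"claw": 1},
    {"dx": -0.003,"dy": 0,"dz": 0,"rx": 0,"ry": 0,"rz": 0,"claw": 1},
    {"dx": -0.003,"dy": 0,"dz": 0,"rx": 0,"ry": 0,"rz": 0,"claw": 1}
  ]
}}

```text
t: 11.4
eef_pos: [565.7, 10.7, 64.3]
tcp_rot: [3.14, 0.017, -3.11]
ft_force: [-6.8, -1.8, 1.1]
opening: 0.609
```

Call:
{"op": "arm_command", "data": {
  "steps": [
    {"dx": -0.003,"dy": 0,"dz": 0,"rx": 0,"ry": -0.004,"rz": 0,"claw": 1},
    {"dx": -0.002,"dy": 0,"dz": 0,"rx": 0,"ry": 0,"rz": 0,"claw": 1}
  ]
}}

```text
t: 11.65
eef_pos: [568.5, 10.7, 64.3]
tcp_rot: [3.14, 0.02, -3.11]
ft_force: [-6.9, -2.3, 1.8]
opening: 0.61
```

```bash
python3 plan.py 571.5 11 64 3.1736 0.03; python3 - <<'E'
from h import *
c0,im,d=grab('scene'); cv2.imwrite('pics/s6.png',cv2.resize(im[170:350,170:380],None,fx=3.8,fy=3.3)[...,::-1])
c0,im,d=grab('wrist'); print(c0); cv2.imwrite('pics/w6.png',cv2.resize(im[180:340,200:440],None,fx=3.3,fy=3.3)[...,::-1])
E
```

```text
t 11.65 pos [568.4744  10.7067  64.2799] rot [ 3.1399  0.02   -3.1102] F [-6.8837 -2.2873  1.7892] op 0.6102544385853396
shift frac(now frame) [-0.0038  0.0002  0.0004] (target frame) [-0.0038  0.0002  0.0005] turn frac [ 0.0011 -0.0063 -0.0004] min rows 0.048842220489037406 0.05415828187532357
{'vfov': 65.70646984690485, 'cx': 320.38987565975185, 'cy': 238.3099335594063, 'xyz': array([487.8891478 ,   9.05236432, 233.57928417]), 'attitude': array([-2.95543753e-01, -4.56671466e-04,  1.60169352e+00])}
```

View pics/s6.png

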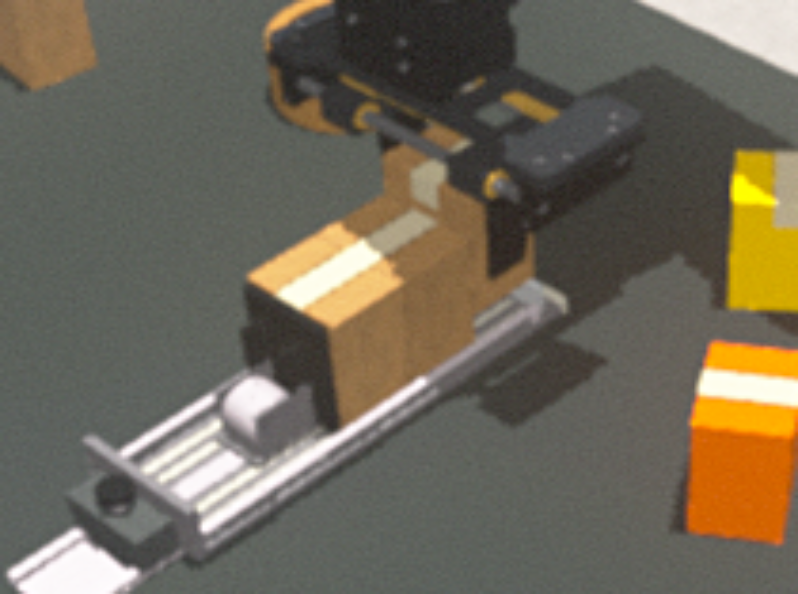

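View pics/w6.png

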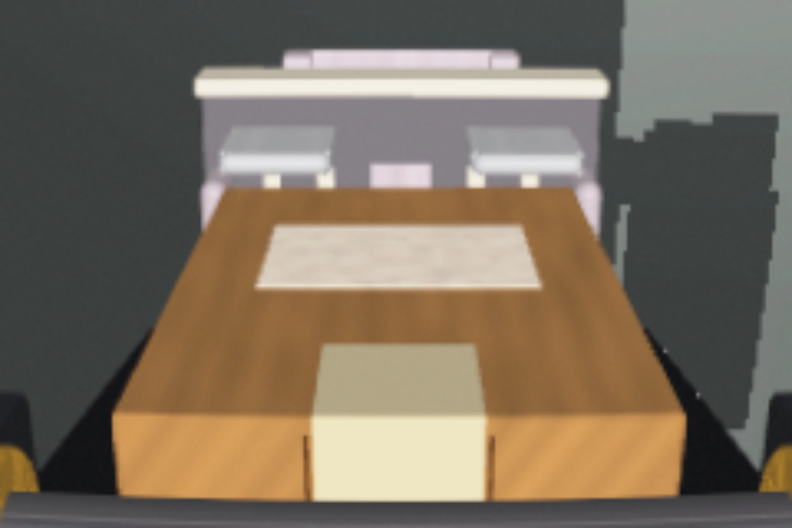

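```bash
cat > gap.py <<'E'
import sys
from h import *
def gap(rl,rc,zc):
    c=env.get_calibration('wrist')
    l=wcast(c,[[320,rl]],34)[0]; k=wcast(c,[[320,rc]],zc)[0]; print('lip inner x',l[0],'carton front bottom x',k[0],'gap',k[0]-l[0])
gap(*map(float,sys.argv[1:]))
E
python3 gap.py 232 237 41.5
python3 - <<'E'
from h import *
im=np.load('wrist.npz')['im']; cv2.imwrite('pics/w6z.png',cv2.resize(im[212:246,260:380],None,fx=6.5,fy=16,interpolation=cv2.INTER_CUBIC)[...,::-1])
print(im[212:246,280].tolist())
E
```

```text
lip inner x 544.9369948416859 carton front bottom x 545.5966274820303 gap 0.6596326403443982
[[134, 129, 136], [134, 128, 135], [135, 129, 136], [135, 128, 135], [134, 128, 135], [134, 127, 135], [151, 148, 153], [159, 159, 161], [161, 160, 163], [159, 160, 161], [158, 158, 160], [158, 158, 160], [157, 157, 159], [160, 161, 163], [182, 181, 182], [214, 215, 216], [226, 224, 227], [231, 233, 234], [223, 224, 226], [207, 207, 208], [194, 191, 189], [212, 205, 196], [225, 216, 204], [224, 216, 204], [208, 194, 174], [168, 133, 94], [144, 102, 60], [144, 103, 60], [143, 103, 60], [146, 105, 61], [145, 103, 63], [145, 103, 63], [145, 103, 63], [146, 105, 63]]
```

View pics/w6z.png

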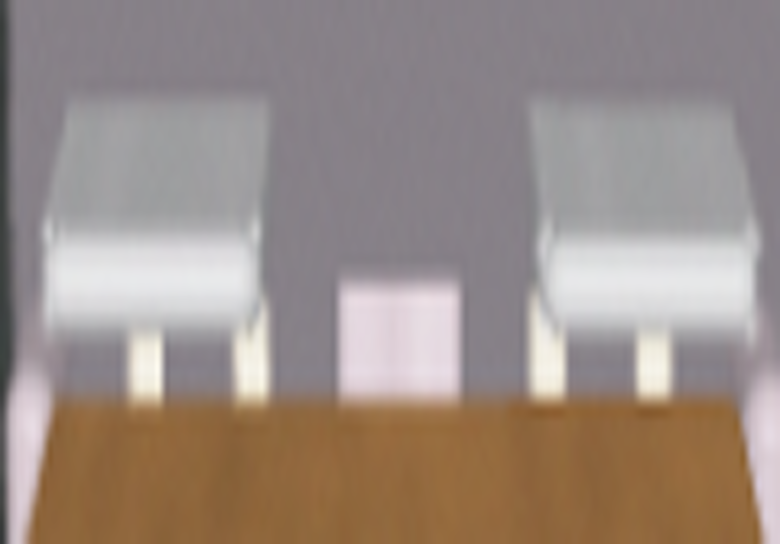

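Call:
{"op": "arm_command", "data": {
  "steps": [
    {"dx": -0.003,"dy": 0,"dz": 0,"rx": 0,"ry": 0,"rz": 0,"claw": 1},
    {"dx": -0.003,"dy": 0,"dz": 0,"rx": 0,"ry": 0,"rz": 0,"claw": 1},
    {"dx": -0.003,"dy": 0,"dz": 0,"rx": 0,"ry": 0,"rz": 0,"claw": 1},
    {"dx": -0.001,"dy": 0,"dz": 0,"rx": 0,"ry": 0,"rz": 0,"claw": 1}
  ]
}}

```text
t: 12.25
eef_pos: [574.1, 10.9, 64.4]
tcp_rot: [3.14, 0.014, -3.11]
ft_force: [-5.9, -1.2, 2.0]
opening: 0.606
```

```bash
python3 plan.py 575 11 36.5 3.1736 0.0; python3 - <<'E'
from h import *
c0,im,d=grab('wrist'); cv2.imwrite('pics/w7.png',cv2.resize(im[212:246,260:380],None,fx=6.5,fy=16,interpolation=cv2.INTER_CUBIC)[...,::-1])
E
```

```text
t 12.25 pos [574.1088  10.8724  64.429 ] rot [ 3.1397  0.0136 -3.1101] F [-5.9034 -1.1524  2.0128] op 0.6059629037395168
shift frac(now frame) [-0.0006  0.0001  0.0349] (target frame) [-0.0011  0.0001  0.0349] turn frac [ 0.0012  0.0087 -0.0003] min rows 0.4470953973128828 0.07381859872001059
```

View pics/w7.png

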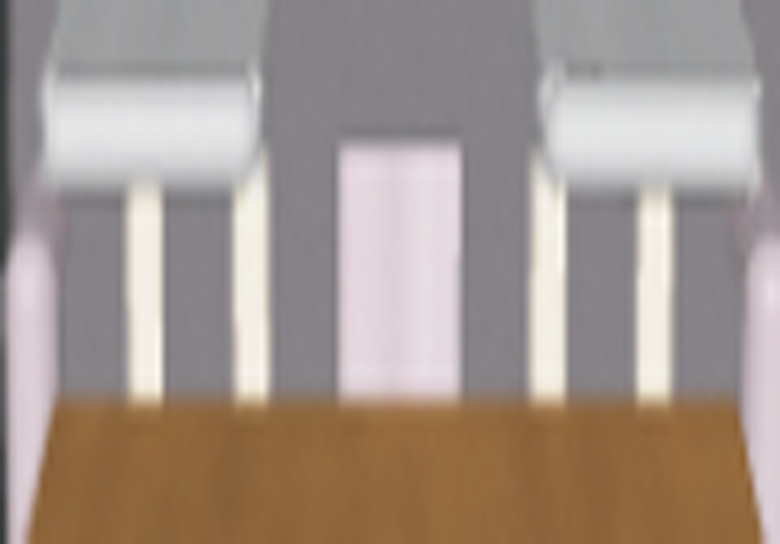

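Call:
{"op": "arm_command", "data": {
  "steps": [
    {"dx": -0.001,"dy": 0,"dz": 0.006,"rx": 0.001,"ry": 0.004,"rz": 0,"claw": 1},
    {"dx": -0.001,"dy": 0,"dz": 0.006,"rx": 0,"ry": 0.004,"rz": 0,"claw": 1},
    {"dx": -0.001,"dy": 0,"dz": 0.006,"rx": 0,"ry": 0,"rz": 0,"claw": 1},
    {"dx": -0.001,"dy": 0,"dz": 0.005,"rx": 0,"ry": 0,"rz": 0,"claw": 1}
  ]
}}

```text
t: 12.8
eef_pos: [575.8, 11.5, 46.4]
tcp_rot: [3.14, -0.003, -3.11]
ft_force: [-7.5, -1.0, 1.6]
opening: 0.606
```

```bash
python3 plan.py 574 11 36.5 3.1736 0.0; python3 - <<'E'
from h import *
c0,im,d=grab('wrist'); cv2.imwrite('pics/w8.png',cv2.resize(im[180:340,200:440],None,fx=3.3,fy=3.3)[...,::-1])
E
```

```text
t 12.8 pos [575.7549  11.5253  46.4332] rot [ 3.1405 -0.0028 -3.1105] F [-7.4687 -0.9786  1.5771] op 0.606415619236522
shift frac(now frame) [ 0.0022 -0.0006  0.0124] (target frame) [ 0.0022 -0.0006  0.0124] turn frac [ 0.0007 -0.0018 -0.0006] min rows 0.16161146023415074 0.016524007526961558
```

View pics/w8.png

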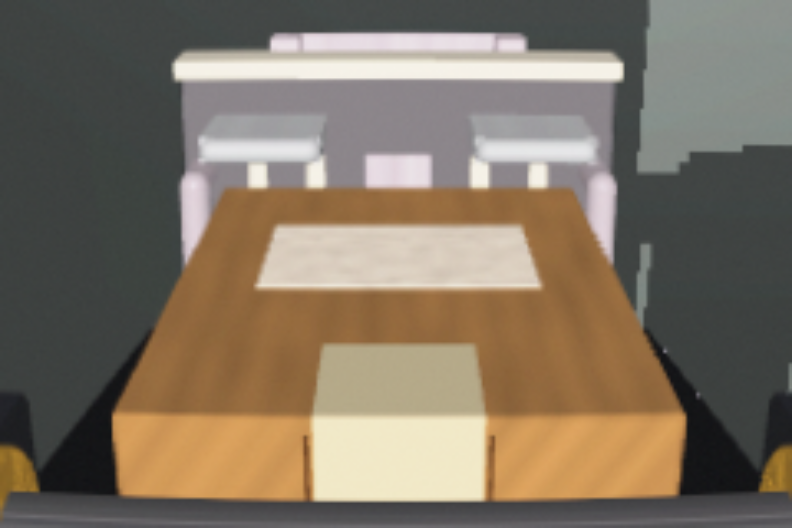

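Call:
{"op": "arm_command", "data": {
  "steps": [
    {"dx": -0.001,"dy": 0,"dz": 0.004,"rx": 0,"ry": -0.001,"rz": 0,"claw": 1},
    {"dx": -0.0005,"dy": 0,"dz": 0.004,"rx": 0,"ry": 0,"rz": 0,"claw": 1},
    {"dx": -0.0005,"dy": 0,"dz": 0.002,"rx": 0,"ry": 0,"rz": 0,"claw": 1},
    {"dx": 0,"dy": 0,"dz": 0,"rx": 0,"ry": 0,"rz": 0,"claw": 1}
  ]
}}

```text
t: 13.35
eef_pos: [576.7, 12.0, 38.4]
tcp_rot: [3.14, -0.003, -3.111]
ft_force: [-3.6, -0.7, -2.4]
opening: 0.612
```

Call:
{"op": "arm_command", "data": {
  "steps": [
    {"dx": 0,"dy": 0,"dz": 0.001,"rx": 0,"ry": 0,"rz": 0,"claw": 1},
    {"dx": 0,"dy": 0,"dz": 0.001,"rx": 0,"ry": 0,"rz": 0,"claw": 1}
  ]
}}

```text
t: 13.6
eef_pos: [576.7, 12.0, 38.3]
tcp_rot: [3.14, -0.002, -3.111]
ft_force: [-7.8, -1.5, 10.1]
opening: 0.608
```

```bash
python3 - <<'E'
from h import *
c0,im,d=grab('wrist'); cv2.imwrite('pics/w9.png',cv2.resize(im[180:340,200:440],None,fx=3.3,fy=3.3)[...,::-1])
c0,im,d=grab('scene'); cv2.imwrite('pics/s9.png',cv2.resize(im[170:300,220:380],None,fx=5,fy=4.5)[...,::-1])
print(env.state()['ft_force'])
E
```

```text
[-7.72065276 -0.51027626  8.56161452]
```

View pics/w9.png

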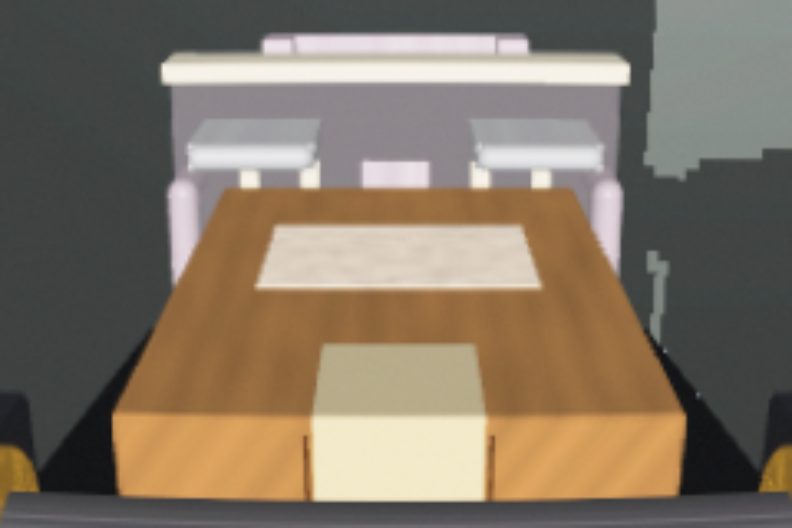

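View pics/s9.png

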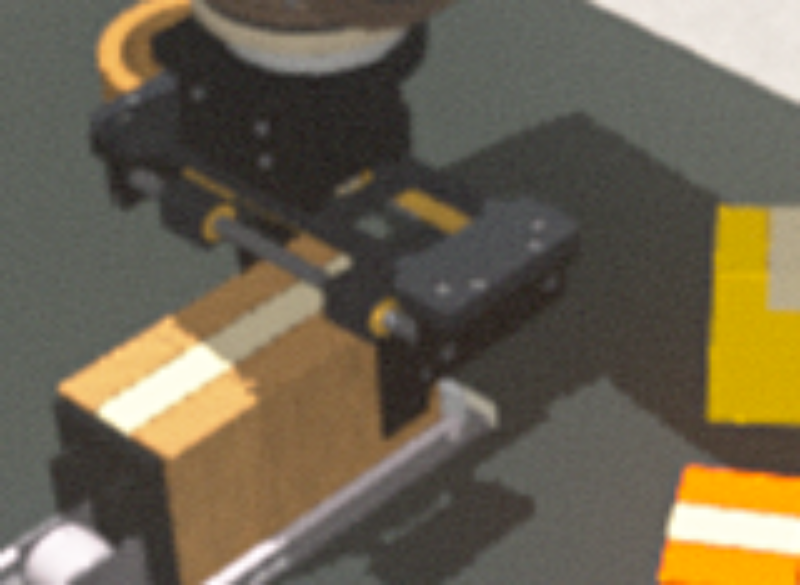

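Call:
{"op": "arm_command", "data": {
  "steps": [
    {"dx": 0,"dy": -0.0012,"dz": 0,"rx": 0,"ry": 0,"rz": 0,"claw": 1},
    {"dx": 0,"dy": -0.0005,"dz": 0,"rx": 0,"ry": 0,"rz": 0,"claw": 1},
    {"dx": 0,"dy": 0,"dz": 0.001,"rx": 0,"ry": 0,"rz": 0,"claw": 1}
  ]
}}

```text
t: 14.08
eef_pos: [576.7, 11.1, 38.3]
tcp_rot: [3.14, -0.001, -3.11]
ft_force: [-8.6, -0.6, 15.4]
opening: 0.611
```

```bash
python3 plan.py 576.7 11.2 36.5 3.1736 0.0
```

```text
t 14.075 pos [576.7255  11.13    38.2555] rot [ 3.1399 -0.0015 -3.1102] F [-8.606  -0.6224 15.4332] op 0.6110778915400302
shift frac(now frame) [0.     0.0001 0.0022] (target frame) [0.     0.0001 0.0022] turn frac [ 0.0011 -0.0009 -0.0004] min rows 0.028114040886596914 0.012631724333562553
```

Call:
{"op": "arm_command", "data": {
  "steps": [
    {"dx": 0.003,"dy": 0,"dz": -0.0006,"rx": 0,"ry": 0,"rz": 0,"claw": 1},
    {"dx": 0.003,"dy": 0,"dz": 0,"rx": 0,"ry": 0,"rz": 0,"claw": 1},
    {"dx": 0.001,"dy": 0,"dz": 0,"rx": 0,"ry": 0,"rz": 0,"claw": 1},
    {"dx": 0,"dy": 0,"dz": 0,"rx": 0,"ry": 0,"rz": 0,"claw": 1}
  ]
}}

```text
t: 14.58
eef_pos: [571.3, 10.9, 38.6]
tcp_rot: [3.14, -0.001, -3.11]
ft_force: [-4.4, 1.7, -0.6]
opening: 0.607
```

```bash
python3 plan.py 570.7 11 36.5 3.1736 0.0; python3 - <<'E'
from h import *
c0,im,d=grab('wrist'); cv2.imwrite('pics/w10.png',cv2.resize(im[180:340,200:440],None,fx=3.3,fy=3.3)[...,::-1])
E
```

```text
t 14.575 pos [571.2791  10.9204  38.6084] rot [ 3.1399 -0.0006 -3.1105] F [-4.4445  1.6636 -0.5973] op 0.6070934471983933
shift frac(now frame) [0.0007 0.0001 0.0026] (target frame) [0.0007 0.0001 0.0026] turn frac [ 0.0011 -0.0004 -0.0006] min rows 0.035007348787648065 0.010954631736746245
```

View pics/w10.png

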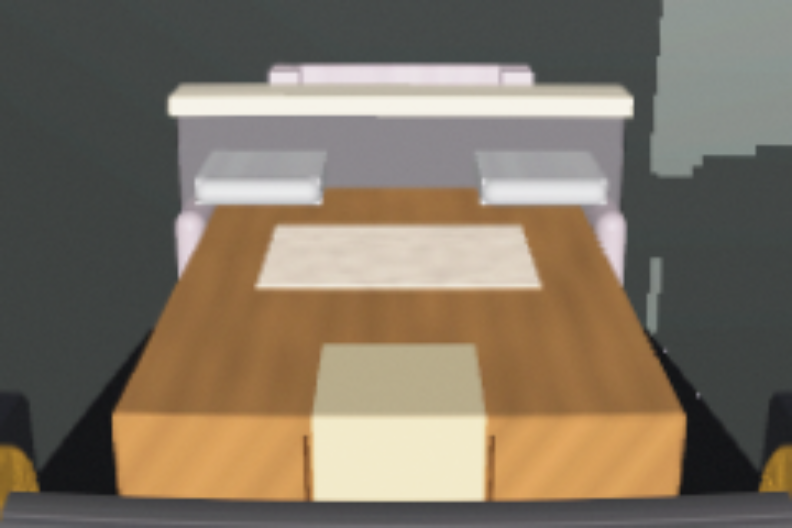

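Call:
{"op": "arm_command", "data": {
  "steps": [
    {"dx": 0.003,"dy": 0,"dz": 0,"rx": 0,"ry": 0,"rz": 0,"claw": 1},
    {"dx": 0.003,"dy": 0,"dz": 0,"rx": 0,"ry": 0,"rz": 0,"claw": 1},
    {"dx": 0.003,"dy": 0,"dz": 0,"rx": 0,"ry": 0,"rz": 0,"claw": 1},
    {"dx": 0.003,"dy": 0,"dz": 0,"rx": 0,"ry": 0,"rz": 0,"claw": 1},
    {"dx": 0.003,"dy": 0,"dz": 0,"rx": 0,"ry": 0,"rz": 0,"claw": 1},
    {"dx": 0.003,"dy": 0,"dz": 0,"rx": 0,"ry": 0,"rz": 0,"claw": 1},
    {"dx": 0.003,"dy": 0,"dz": 0,"rx": 0,"ry": 0,"rz": 0,"claw": 1},
    {"dx": 0.003,"dy": 0,"dz": 0,"rx": 0,"ry": 0,"rz": 0,"claw": 1},
    {"dx": 0.003,"dy": 0,"dz": 0,"rx": 0,"ry": 0,"rz": 0,"claw": 1}
  ]
}}

```text
t: 15.75
eef_pos: [549.2, 10.3, 38.6]
tcp_rot: [3.14, 0.001, -3.111]
ft_force: [-0.6, 1.3, -2.1]
opening: 0.609
```

```bash
python3 plan.py 542 10 36.5 3.1736 0.0; python3 - <<'E'
from h import *
c0,im,d=grab('wrist'); cv2.imwrite('pics/w11.png',cv2.resize(im[180:340,200:440],None,fx=3.3,fy=3.3)[...,::-1])
c0,im,d=grab('scene'); cv2.imwrite('pics/s11.png',cv2.resize(im[170:350,170:380],None,fx=3.8,fy=3.3)[...,::-1])
E
```

```text
t 15.75 pos [549.1946  10.2792  38.5991] rot [ 3.1399  0.0013 -3.1106] F [-0.6058  1.2962 -2.1305] op 0.6088824447795205
shift frac(now frame) [ 0.009  -0.0001  0.0026] (target frame) [ 0.009  -0.0001  0.0026] turn frac [ 0.0011  0.0008 -0.0007] min rows 0.11999611949558235 0.012828185891517739
```

View pics/s11.png

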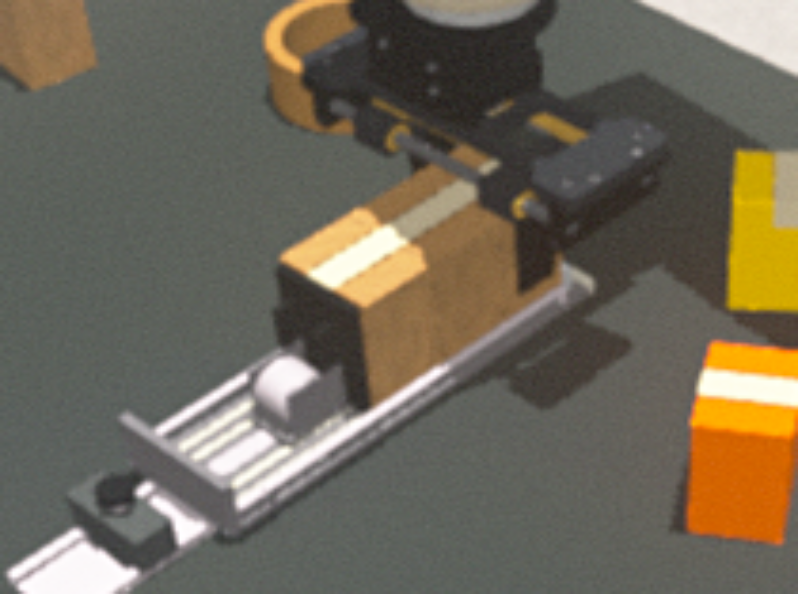

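View pics/w11.png

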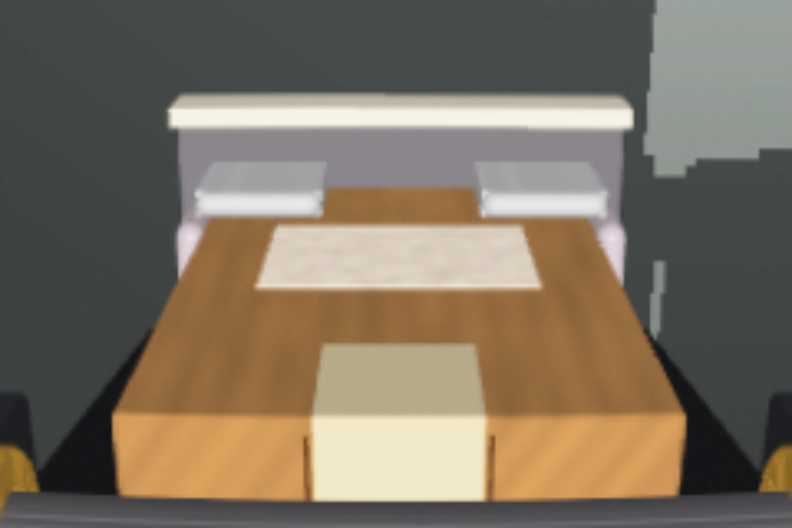

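Call:
{"op": "arm_command", "data": {
  "steps": [
    {"dx": 0.003,"dy": 0,"dz": 0.0003,"rx": 0,"ry": 0,"rz": 0,"claw": 1},
    {"dx": 0.002,"dy": 0,"dz": 0,"rx": 0,"ry": 0,"rz": 0,"claw": 1},
    {"dx": 0,"dy": 0,"dz": 0,"rx": 0,"ry": 0,"rz": 0,"claw": -0.6},
    {"dx": 0,"dy": 0,"dz": 0,"rx": 0,"ry": 0,"rz": 0,"claw": -0.6},
    {"dx": 0,"dy": 0,"dz": 0,"rx": 0,"ry": 0,"rz": 0,"claw": -0.6}
  ]
}}

```text
t: 16.48
eef_pos: [545.9, 9.8, 39.0]
tcp_rot: [3.14, 0.004, -3.11]
ft_force: [-0.1, -0.2, -0.2]
opening: 0.794
```

```bash
python3 plan.py 542 10 36.5 3.1736 0.0; python3 - <<'E'
from h import *
c0,im,d=grab('wrist'); cv2.imwrite('pics/w12.png',im[...,::-1])
c0,im,d=grab('scene'); cv2.imwrite('pics/s12.png',cv2.resize(im[170:350,170:380],None,fx=3.8,fy=3.3)[...,::-1])
E
```

```text
t 16.475 pos [545.9393   9.8308  39.0193] rot [ 3.1405  0.0038 -3.1105] F [-0.111  -0.1534 -0.2444] op 0.7935334735802337
shift frac(now frame) [0.0049 0.0004 0.0031] (target frame) [0.0049 0.0004 0.0031] turn frac [ 0.0007  0.0024 -0.0006] min rows 0.07486465495573044 0.021696234928019482
```

View pics/s12.png

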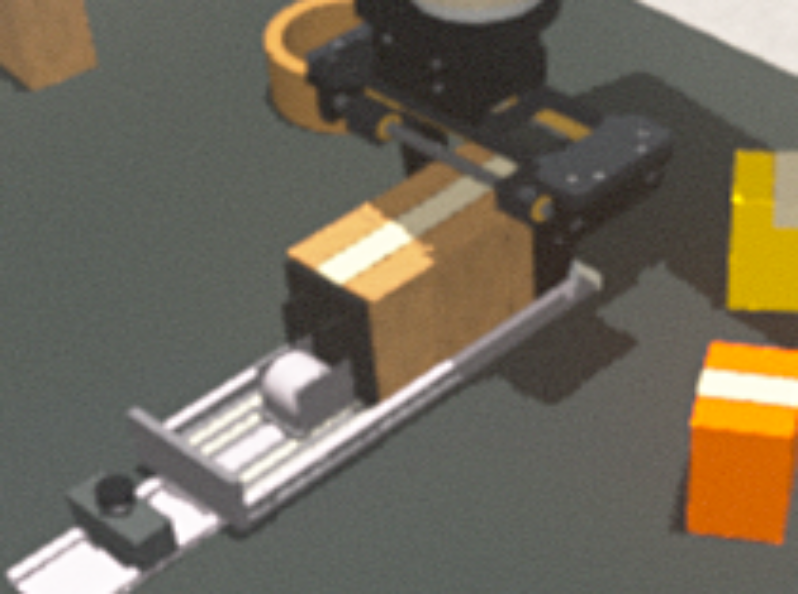

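View pics/w12.png

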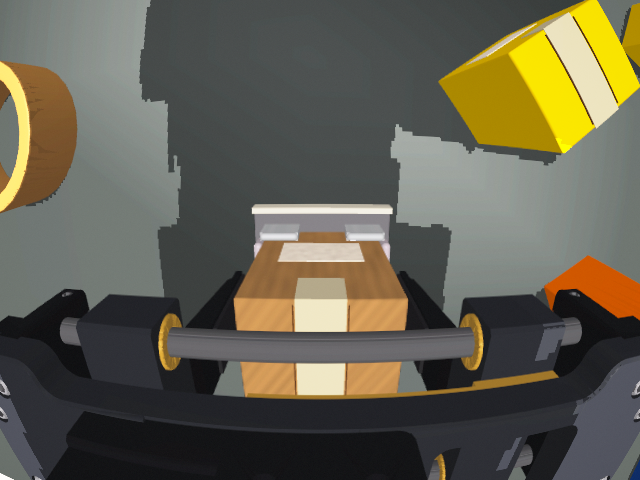

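Call:
{"op": "arm_command", "data": {
  "steps": [
    {"dx": 0,"dy": 0,"dz": -0.03,"rx": 0,"ry": 0,"rz": 0,"claw": -0.6},
    {"dx": 0,"dy": 0,"dz": -0.06,"rx": 0,"ry": 0,"rz": 0,"claw": -1},
    {"dx": 0,"dy": 0,"dz": -0.05,"rx": 0,"ry": 0,"rz": 0,"claw": -1},
    {"dx": 0,"dy": -0.01,"dz": 0,"rx": 0,"ry": 0,"rz": 0.044,"claw": -1},
    {"dx": 0,"dy": -0.03,"dz": 0,"rx": 0,"ry": 0,"rz": 0.044,"claw": -1}
  ]
}}

```text
t: 17.2
eef_pos: [544.9, -21.9, 154.6]
tcp_rot: [3.14, 0.004, 3.033]
ft_force: [-0.2, -0.3, -0.1]
opening: 0.998
```

```bash
python3 plan.py 565 -359.5 135 3.037; python3 - <<'E'
from rects import *
c,im,d=grab('top'); cv2.imwrite('pics/t13.png',im[...,::-1])
E
```

```text
t 17.2 pos [544.9113 -21.9209 154.6233] rot [3.1401 0.0035 3.033 ] F [-0.2028 -0.2892 -0.1163] op 0.998069400701572
shift frac(now frame) [-0.0706 -0.4168  0.0241] (target frame) [-0.069  -0.417   0.0245] turn frac [ 0.001   0.0023 -0.0025] min rows 5.419922456359285 0.029767980101424993
```

View pics/t13.png

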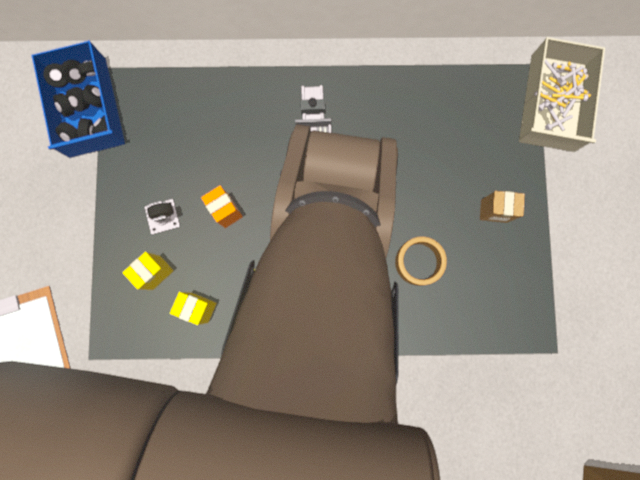

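Call:
{"op": "arm_command", "data": {
  "steps": [
    {"dx": -0.01,"dy": -0.06,"dz": 0,"rx": 0,"ry": 0,"rz": 0,"claw": -1},
    {"dx": -0.01,"dy": -0.06,"dz": 0,"rx": 0,"ry": 0,"rz": 0,"claw": -1},
    {"dx": -0.01,"dy": -0.06,"dz": 0,"rx": 0,"ry": 0,"rz": 0,"claw": -1},
    {"dx": -0.01,"dy": -0.06,"dz": 0,"rx": 0,"ry": 0,"rz": 0,"claw": -1},
    {"dx": -0.01,"dy": -0.06,"dz": 0,"rx": 0,"ry": 0,"rz": 0,"claw": -1},
    {"dx": -0.01,"dy": -0.06,"dz": 0,"rx": 0,"ry": 0,"rz": 0,"claw": -1},
    {"dx": 0,"dy": -0.01,"dz": 0,"rx": 0,"ry": 0,"rz": 0,"claw": -1},
    {"dx": 0,"dy": 0,"dz": 0,"rx": 0,"ry": 0,"rz": 0,"claw": -1}
  ]
}}

```text
t: 18.25
eef_pos: [560.1, -332.0, 153.7]
tcp_rot: [3.14, 0.004, 3.033]
ft_force: [0.0, 0.5, 0.4]
opening: 0.999
```

```bash
python3 plan.py 565 -359.5 135 3.037; python3 - <<'E'
from rects import *
c,im,d=grab('wrist'); print(c); cv2.imwrite('pics/w14.png',im[...,::-1])
c,im,d=grab('top')
run(c,im,d,[('row',(295,340,150,240),100)])
cv2.imwrite('pics/t14.png',cv2.resize(im[60:260,260:380],None,fx=4,fy=3,interpolation=cv2.INTER_CUBIC)[...,::-1])
E
```

```text
t 18.25 pos [ 560.1013 -331.9796  153.6677] rot [3.1398 0.0037 3.033 ] F [0.017  0.535  0.4068] op 0.9989747446414842
shift frac(now frame) [-0.0097 -0.0336  0.0233] (target frame) [-0.0097 -0.0336  0.0233] turn frac [ 0.0011  0.0023 -0.0025] min rows 0.5378125218005847 0.030617752358305134
{'vfov': 65.70646984690485, 'cx': 320.38987565975185, 'cy': 238.3099335594063, 'xyz': array([ 482.49258414, -322.81933923,  324.24906048]), 'attitude': array([-2.79229424e-01, -7.68482575e-04,  1.46160142e+00])}
row C [587.8  11.2] size 133.1 57.8 yaws {('x', 1): np.float64(0.009), ('y', 1): np.float64(0.039), ('x', -1): np.float64(0.126), ('y', -1): np.float64(0.042)} front mid [521.2   8.6]
```

View pics/w14.png

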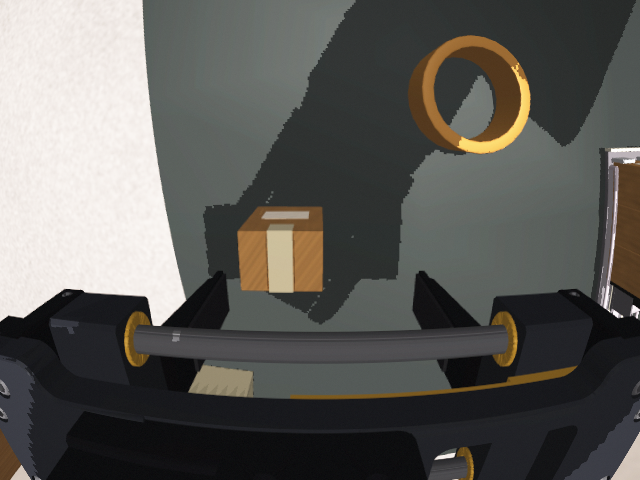

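View pics/t14.png

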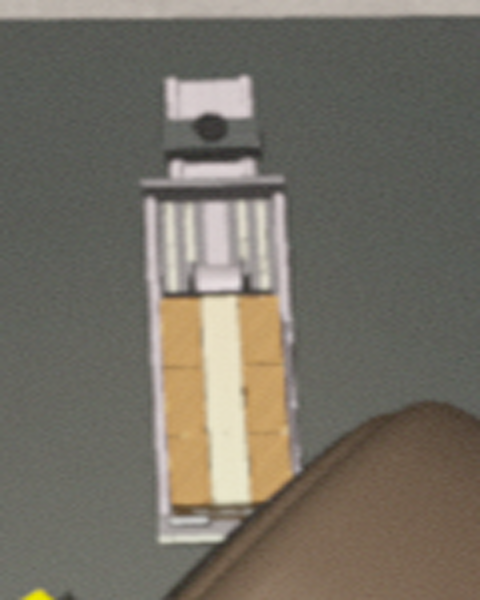

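```bash
python3 - <<'E'
from h import *
c=env.get_calibration('wrist')
im=np.load('wrist.npz')['im']
W=wcast(c,[[238,231.5],[323,230.5],[323,291],[241,290]],86)[:,:2]; print(W.round(1),W.mean(0),cv2.minAreaRect(W.astype(np.float32)))
cv2.imwrite('pics/w14z.png',cv2.resize(im[200:305,220:340],None,fx=5,fy=5,interpolation=cv2.INTER_CUBIC)[:,:,::-1])
E
```

```text
[[ 540.  -384. ]
 [ 545.6 -326.9]
 [ 589.1 -331.6]
 [ 582.7 -389.5]] [ 564.35100806 -358.00934753] ((564.2838134765625, -358.24017333984375), (58.3048210144043, 43.81003952026367), 83.93722534179688)
```

View pics/w14z.png

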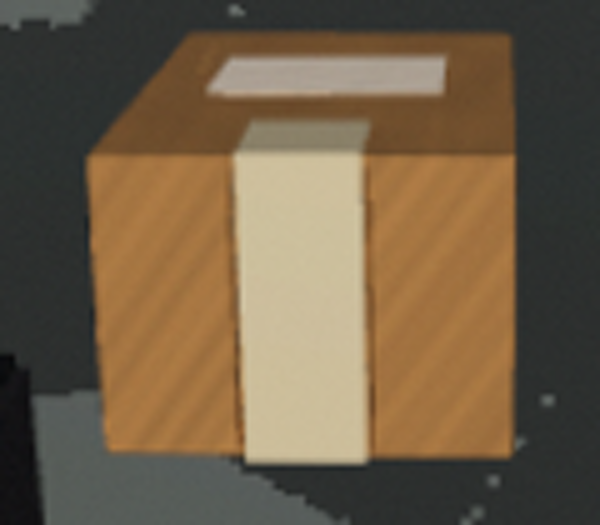

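Call:
{"op": "arm_command", "data": {
  "steps": [
    {"dx": -0.009,"dy": -0.0325,"dz": 0.02,"rx": 0.001,"ry": 0.002,"rz": -0.002,"claw": -1},
    {"dx": 0,"dy": 0,"dz": 0,"rx": 0,"ry": 0,"rz": 0,"claw": -1},
    {"dx": 0,"dy": 0,"dz": 0,"rx": 0,"ry": 0,"rz": 0,"claw": -1}
  ]
}}

```text
t: 18.73
eef_pos: [565.9, -353.9, 138.7]
tcp_rot: [3.141, 0.001, 3.042]
ft_force: [0.4, -0.1, 0.0]
opening: 0.999
```

```bash
python3 plan.py 564.4 -358.5 22 3.036
```

```text
t 18.725 pos [ 565.9045 -353.9141  138.7138] rot [3.1413 0.0011 3.0418] F [ 0.4162 -0.1406  0.0431] op 0.9987400458600229
shift frac(now frame) [ 0.0015 -0.0059  0.1459] (target frame) [ 0.0013 -0.0059  0.1459] turn frac [0.0002 0.0007 0.0037] min rows 1.8690169652193689 0.03158632725588678
```

Call:
{"op": "arm_command", "data": {
  "steps": [
    {"dx": 0.0015,"dy": -0.006,"dz": 0.04,"rx": 0,"ry": 0.0007,"rz": 0.0037,"claw": -1},
    {"dx": 0,"dy": 0,"dz": 0.05,"rx": 0,"ry": 0,"rz": 0,"claw": -1},
    {"dx": 0,"dy": 0,"dz": 0.03,"rx": 0,"ry": 0,"rz": 0,"claw": -1},
    {"dx": 0,"dy": 0,"dz": 0,"rx": 0,"ry": 0,"rz": 0,"claw": -1},
    {"dx": 0,"dy": 0,"dz": 0,"rx": 0,"ry": 0,"rz": 0,"claw": -1}
  ]
}}

```text
t: 19.35
eef_pos: [566.5, -354.5, 45.2]
tcp_rot: [-3.14, 0.005, 3.04]
ft_force: [-0.2, 0.8, 0.1]
opening: 1.002
```

```bash
python3 plan.py 564.4 -358.5 22 3.036
```

```text
t 19.35 pos [ 566.4848 -354.4964   45.176 ] rot [-3.1396  0.0046  3.0403] F [-0.2322  0.7849  0.0644] op 1.002209550284394
shift frac(now frame) [ 0.0022 -0.0052  0.029 ] (target frame) [ 0.0021 -0.0053  0.029 ] turn frac [-0.0013  0.0029  0.0027] min rows 0.3777835083917768 0.035435622432567496
```

Call:
{"op": "arm_command", "data": {
  "steps": [
    {"dx": 0.002,"dy": -0.005,"dz": 0.015,"rx": -0.0013,"ry": 0.003,"rz": 0.0027,"claw": -1},
    {"dx": 0,"dy": 0,"dz": 0.011,"rx": 0,"ry": 0,"rz": 0,"claw": -1},
    {"dx": 0,"dy": 0,"dz": 0,"rx": 0,"ry": 0,"rz": 0,"claw": -1}
  ]
}}

```text
t: 19.73
eef_pos: [565.2, -358.9, 25.3]
tcp_rot: [-3.14, 0.002, 3.036]
ft_force: [-0.4, 0.2, 0.4]
opening: 1.0
```

```bash
python3 plan.py 564.4 -358.5 22 3.036
```

```text
t 19.725 pos [ 565.1748 -358.8824   25.3492] rot [-3.1401  0.0023  3.0359] F [-0.3584  0.1848  0.4464] op 1.0000560751125172
shift frac(now frame) [0.001  0.0004 0.0042] (target frame) [0.001  0.0004 0.0042] turn frac [-0.0009  0.0014 -0.    ] min rows 0.05534231071512772 0.014463223356280324
```

Call:
{"op": "arm_command", "data": {
  "steps": [
    {"dx": 0.001,"dy": 0,"dz": 0.004,"rx": -0.001,"ry": 0.0014,"rz": 0,"claw": -1},
    {"dx": 0,"dy": 0,"dz": 0,"rx": 0,"ry": 0,"rz": 0,"claw": -1},
    {"dx": 0,"dy": 0,"dz": 0,"rx": 0,"ry": 0,"rz": 0,"claw": 1},
    {"dx": 0,"dy": 0,"dz": 0,"rx": 0,"ry": 0,"rz": 0,"claw": 1},
    {"dx": 0,"dy": 0,"dz": 0,"rx": 0,"ry": 0,"rz": 0,"claw": 1},
    {"dx": 0,"dy": 0,"dz": 0,"rx": 0,"ry": 0,"rz": 0,"claw": 1},
    {"dx": 0,"dy": 0,"dz": 0,"rx": 0,"ry": 0,"rz": 0,"claw": 1}
  ]
}}

```text
t: 20.6
eef_pos: [564.6, -359.1, 22.6]
tcp_rot: [-3.141, 0.001, 3.036]
ft_force: [0.7, -0.9, -0.2]
opening: 0.602
```

Call:
{"op": "arm_command", "data": {
  "steps": [
    {"dx": 0,"dy": 0,"dz": -0.02,"rx": 0,"ry": 0,"rz": 0,"claw": 1},
    {"dx": 0,"dy": 0,"dz": -0.05,"rx": 0,"ry": 0,"rz": 0,"claw": 1},
    {"dx": 0,"dy": 0,"dz": -0.05,"rx": 0,"ry": 0,"rz": 0,"claw": 1},
    {"dx": 0,"dy": 0,"dz": -0.01,"rx": 0,"ry": 0,"rz": -0.0437,"claw": 1},
    {"dx": 0,"dy": 0,"dz": 0,"rx": 0,"ry": 0,"rz": -0.0437,"claw": 1}
  ]
}}

```text
t: 21.22
eef_pos: [564.5, -358.8, 134.0]
tcp_rot: [-3.141, 0.002, -3.106]
ft_force: [-0.0, -0.6, -1.4]
opening: 0.61
```

```bash
python3 plan.py 482 8.3 130 3.1736
```

```text
t 21.225 pos [ 564.4642 -358.8457  134.0152] rot [-3.1405  0.0015 -3.1064] F [-0.0219 -0.603  -1.3884] op 0.6103632410416326
shift frac(now frame) [0.0869 0.4623 0.0044] (target frame) [0.0883 0.462  0.005 ] turn frac [-0.0007  0.001   0.002 ] min rows 6.021028373386447 0.019809383764214917
```

Call:
{"op": "arm_command", "data": {
  "steps": [
    {"dx": 0.02,"dy": 0.055,"dz": 0,"rx": 0,"ry": 0,"rz": 0,"claw": 1},
    {"dx": 0.02,"dy": 0.06,"dz": 0,"rx": 0,"ry": 0,"rz": 0,"claw": 1},
    {"dx": 0.02,"dy": 0.06,"dz": 0,"rx": 0,"ry": 0,"rz": 0,"claw": 1},
    {"dx": 0.015,"dy": 0.06,"dz": 0,"rx": 0,"ry": 0,"rz": 0,"claw": 1},
    {"dx": 0.01,"dy": 0.06,"dz": 0,"rx": 0,"ry": 0,"rz": 0,"claw": 1},
    {"dx": 0,"dy": 0.06,"dz": 0,"rx": 0,"ry": 0,"rz": 0,"claw": 1},
    {"dx": 0,"dy": 0.05,"dz": 0,"rx": 0,"ry": 0,"rz": 0,"claw": 1},
    {"dx": 0,"dy": 0,"dz": 0,"rx": 0,"ry": 0,"rz": 0,"claw": 1},
    {"dx": 0,"dy": 0,"dz": 0,"rx": 0,"ry": 0,"rz": 0,"claw": 1}
  ]
}}

```text
t: 22.35
eef_pos: [482.8, -29.2, 141.7]
tcp_rot: [-3.136, 0.011, -3.106]
ft_force: [0.9, 0.2, -1.3]
opening: 0.608
```

```bash
python3 plan.py 488 8.4 66 3.1736 0.03;  python3 - <<'E'
from rects import *
c,im,d=grab('wrist'); print(c); cv2.imwrite('pics/w15.png',cv2.resize(im[180:340,200:440],None,fx=3.3,fy=3.3)[...,::-1])
E
```

```text
t 22.35 pos [482.7546 -29.166  141.7244] rot [-3.136   0.0114 -3.1061] F [ 0.9006  0.224  -1.2834] op 0.6075191635562633
shift frac(now frame) [-0.0071  0.0472  0.0945] (target frame) [-0.0052  0.0467  0.0949] turn frac [-0.0035 -0.0118  0.0022] min rows 1.3550883630632369 0.10535117737422806
{'vfov': 65.70646984690485, 'cx': 320.38987565975185, 'cy': 238.3099335594063, 'xyz': array([403.43489376, -29.85057583, 311.69525162]), 'attitude': array([-0.28686561,  0.00680533,  1.60557328])}
```

View pics/w15.png

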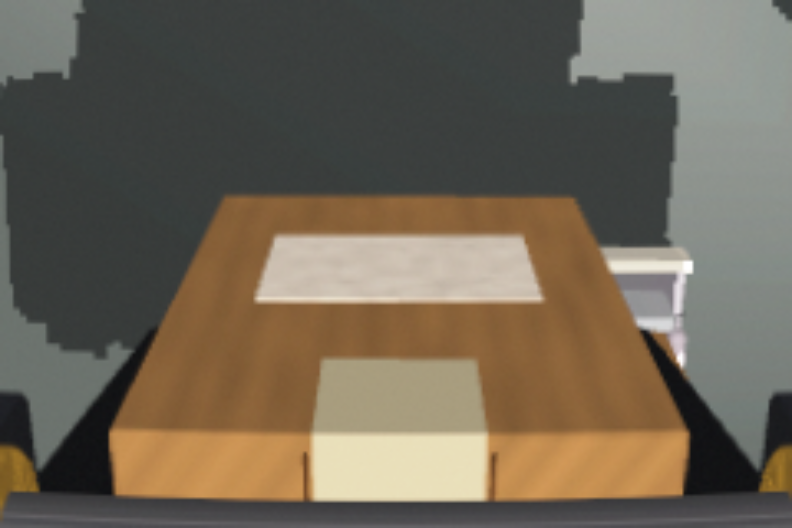

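Call:
{"op": "arm_command", "data": {
  "steps": [
    {"dx": 0,"dy": 0.04,"dz": 0.02,"rx": -0.0035,"ry": -0.01,"rz": 0.002,"claw": 1},
    {"dx": 0,"dy": 0,"dz": 0.04,"rx": 0,"ry": 0,"rz": 0,"claw": 1},
    {"dx": 0,"dy": 0,"dz": 0.02,"rx": 0,"ry": 0,"rz": 0,"claw": 1},
    {"dx": 0,"dy": 0,"dz": 0,"rx": 0,"ry": 0,"rz": 0,"claw": 1},
    {"dx": 0,"dy": 0,"dz": 0,"rx": 0,"ry": 0,"rz": 0,"claw": 1}
  ]
}}

```text
t: 23.02
eef_pos: [485.2, -1.4, 77.4]
tcp_rot: [-3.141, 0.031, -3.117]
ft_force: [-1.2, 0.1, -1.7]
opening: 0.609
```

```bash
python3 plan.py 488 8.4 64 3.1736 0.03
```

```text
t 23.025 pos [485.1688  -1.4355  77.4224] rot [-3.141   0.0308 -3.1169] F [-1.1715  0.125  -1.7407] op 0.6091766901099639
shift frac(now frame) [-0.0033  0.0122  0.0169] (target frame) [-0.0034  0.0122  0.0169] turn frac [-0.0005  0.0005 -0.0046] min rows 0.2700712562122863 0.03957693445368649
```

Call:
{"op": "arm_command", "data": {
  "steps": [
    {"dx": 0,"dy": 0.0122,"dz": 0.012,"rx": 0,"ry": 0,"rz": -0.0045,"claw": 1},
    {"dx": -0.002,"dy": 0,"dz": 0.005,"rx": 0,"ry": 0,"rz": 0,"claw": 1},
    {"dx": -0.002,"dy": 0,"dz": 0,"rx": 0,"ry": 0,"rz": 0,"claw": 1},
    {"dx": 0,"dy": 0,"dz": 0,"rx": 0,"ry": 0,"rz": 0,"claw": 1}
  ]
}}

```text
t: 23.52
eef_pos: [489.5, 8.7, 64.3]
tcp_rot: [-3.14, 0.033, -3.11]
ft_force: [-0.9, -0.0, -0.3]
opening: 0.608
```

```bash
python3 plan.py 492 8.5 64 3.1736 0.03
```

```text
t 23.525 pos [489.5127   8.7262  64.3112] rot [-3.1404  0.0331 -3.1097] F [-0.9075 -0.0173 -0.2995] op 0.6077660095149607
shift frac(now frame) [-0.0031 -0.0004  0.0005] (target frame) [-0.0031 -0.0004  0.0005] turn frac [-0.0008  0.002  -0.0001] min rows 0.040269416175417024 0.017728488434002307
```

Call:
{"op": "arm_command", "data": {
  "steps": [
    {"dx": -0.003,"dy": -0.0003,"dz": 0,"rx": 0,"ry": 0,"rz": 0,"claw": 1},
    {"dx": -0.003,"dy": 0,"dz": 0,"rx": 0,"ry": 0,"rz": 0,"claw": 1},
    {"dx": -0.003,"dy": 0,"dz": 0,"rx": 0,"ry": 0,"rz": 0,"claw": 1},
    {"dx": -0.003,"dy": 0,"dz": 0,"rx": 0,"ry": 0,"rz": 0,"claw": 1},
    {"dx": -0.003,"dy": 0,"dz": 0,"rx": 0,"ry": 0,"rz": 0,"claw": 1},
    {"dx": -0.003,"dy": 0,"dz": 0,"rx": 0,"ry": 0,"rz": 0,"claw": 1},
    {"dx": -0.003,"dy": 0,"dz": 0,"rx": 0,"ry": 0,"rz": 0,"claw": 1},
    {"dx": -0.003,"dy": 0,"dz": 0,"rx": 0,"ry": 0,"rz": 0,"claw": 1},
    {"dx": -0.003,"dy": 0,"dz": 0,"rx": 0,"ry": 0,"rz": 0,"claw": 1},
    {"dx": -0.003,"dy": 0,"dz": 0,"rx": 0,"ry": 0,"rz": 0,"claw": 1}
  ]
}}

```text
t: 24.78
eef_pos: [513.4, 9.2, 65.0]
tcp_rot: [-3.141, 0.029, -3.11]
ft_force: [-3.2, -0.0, -1.5]
opening: 0.608
```

Call:
{"op": "arm_command", "data": {
  "steps": [
    {"dx": -0.003,"dy": 0,"dz": 0,"rx": 0,"ry": 0,"rz": 0,"claw": 1},
    {"dx": -0.003,"dy": 0,"dz": 0,"rx": 0,"ry": 0,"rz": 0,"claw": 1},
    {"dx": -0.003,"dy": 0,"dz": 0,"rx": 0,"ry": 0,"rz": 0,"claw": 1},
    {"dx": -0.003,"dy": 0,"dz": 0,"rx": 0,"ry": 0,"rz": 0,"claw": 1}
  ]
}}

```text
t: 25.28
eef_pos: [523.4, 9.6, 65.1]
tcp_rot: [-3.141, 0.028, -3.11]
ft_force: [-3.9, -0.4, -1.2]
opening: 0.607
```

Call:
{"op": "arm_command", "data": {
  "steps": [
    {"dx": -0.003,"dy": 0,"dz": 0,"rx": 0,"ry": 0,"rz": 0,"claw": 1},
    {"dx": -0.003,"dy": 0,"dz": 0,"rx": 0,"ry": -0.003,"rz": 0,"claw": 1},
    {"dx": -0.003,"dy": 0,"dz": 0,"rx": 0,"ry": -0.003,"rz": 0,"claw": 1},
    {"dx": -0.003,"dy": 0,"dz": 0,"rx": 0,"ry": -0.003,"rz": 0,"claw": 1}
  ]
}}

```text
t: 25.78
eef_pos: [529.7, 10.1, 64.9]
tcp_rot: [3.141, 0.034, -3.11]
ft_force: [-7.9, -1.4, 0.7]
opening: 0.607
```

Call:
{"op": "arm_command", "data": {
  "steps": [
    {"dx": -0.003,"dy": 0,"dz": 0,"rx": 0,"ry": -0.003,"rz": 0,"claw": 1},
    {"dx": -0.003,"dy": 0,"dz": 0,"rx": 0,"ry": -0.003,"rz": 0,"claw": 1},
    {"dx": -0.003,"dy": 0,"dz": 0,"rx": 0,"ry": -0.003,"rz": 0,"claw": 1},
    {"dx": -0.003,"dy": 0,"dz": 0,"rx": 0,"ry": -0.003,"rz": 0,"claw": 1},
    {"dx": -0.003,"dy": 0,"dz": 0,"rx": 0,"ry": -0.003,"rz": 0,"claw": 1},
    {"dx": -0.003,"dy": 0,"dz": 0,"rx": 0,"ry": -0.003,"rz": 0,"claw": 1},
    {"dx": -0.003,"dy": 0,"dz": 0,"rx": 0,"ry": -0.003,"rz": 0,"claw": 1},
    {"dx": -0.003,"dy": 0,"dz": 0,"rx": 0,"ry": -0.003,"rz": 0,"claw": 1}
  ]
}}

```text
t: 26.78
eef_pos: [541.6, 10.7, 64.5]
tcp_rot: [3.14, 0.054, -3.111]
ft_force: [-6.3, -1.7, 0.8]
opening: 0.607
```

```bash
python3 plan.py 568 11 64 3.1736 0.03;  python3 - <<'E'
from rects import *
c,im,d=grab('wrist'); cv2.imwrite('pics/w16.png',cv2.resize(im[180:340,200:440],None,fx=3.3,fy=3.3)[...,::-1])
c0,im,d=grab('scene'); cv2.imwrite('pics/s16.png',cv2.resize(im[170:350,170:380],None,fx=3.8,fy=3.3)[...,::-1])
E
```

```text
t 26.775 pos [541.609   10.7344  64.4729] rot [ 3.1396  0.0536 -3.1112] F [-6.3098 -1.6714  0.846 ] op 0.6072362800759544
shift frac(now frame) [-0.0329 -0.0007  0.0024] (target frame) [-0.0329 -0.0007  0.0016] turn frac [ 0.0013  0.015  -0.001 ] min rows 0.42234448909927935 0.1270850249242743
```

View pics/w16.png

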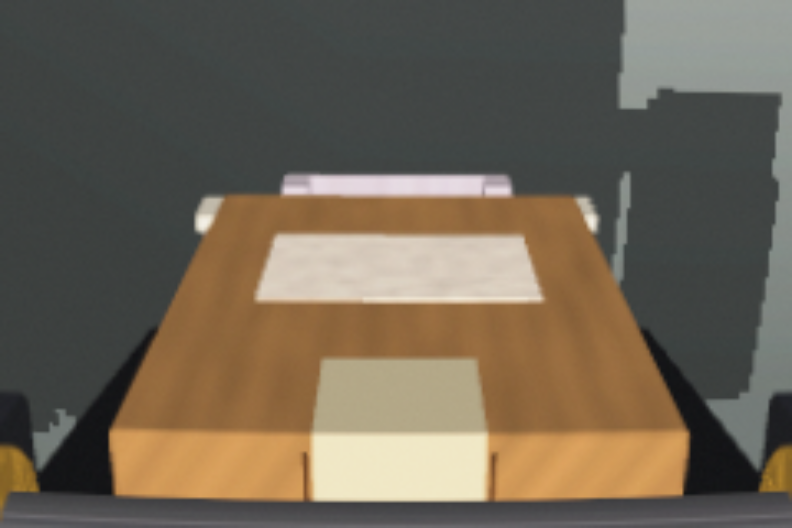

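View pics/s16.png

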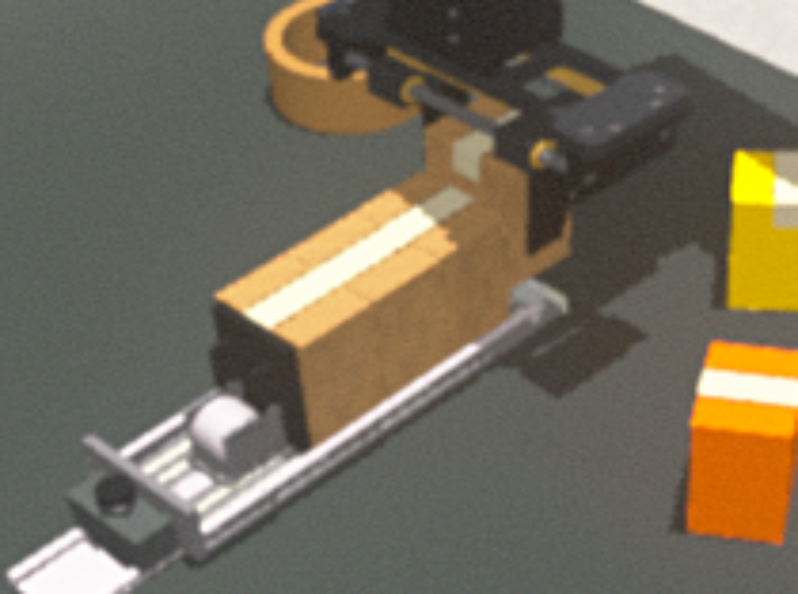

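Call:
{"op": "arm_command", "data": {
  "steps": [
    {"dx": -0.003,"dy": -0.0005,"dz": 0,"rx": 0.001,"ry": 0,"rz": 0,"claw": 1},
    {"dx": -0.003,"dy": -0.0005,"dz": 0,"rx": 0,"ry": 0,"rz": 0,"claw": 1},
    {"dx": -0.003,"dy": -0.0003,"dz": 0,"rx": 0,"ry": 0,"rz": 0,"claw": 1},
    {"dx": -0.003,"dy": 0,"dz": 0,"rx": 0,"ry": 0,"rz": 0,"claw": 1},
    {"dx": -0.003,"dy": 0,"dz": 0,"rx": 0,"ry": 0,"rz": 0,"claw": 1},
    {"dx": -0.003,"dy": 0,"dz": 0,"rx": 0,"ry": 0,"rz": 0,"claw": 1},
    {"dx": -0.003,"dy": 0,"dz": 0,"rx": 0,"ry": 0,"rz": 0,"claw": 1},
    {"dx": -0.003,"dy": 0,"dz": 0,"rx": 0,"ry": 0,"rz": 0,"claw": 1}
  ]
}}

```text
t: 27.88
eef_pos: [553.1, 10.9, 64.9]
tcp_rot: [3.139, 0.034, -3.111]
ft_force: [-8.5, -1.5, 3.9]
opening: 0.605
```

```bash
python3 plan.py 568 10.7 64 3.1736 0.02;  python3 - <<'E'
from rects import *
c,im,d=grab('wrist'); cv2.imwrite('pics/w17.png',cv2.resize(im[180:340,200:440],None,fx=3.3,fy=3.3)[...,::-1])
E
```

```text
t 27.875 pos [553.059   10.8509  64.867 ] rot [ 3.1392  0.0338 -3.1109] F [-8.5021 -1.4841  3.8927] op 0.6047692944834894
shift frac(now frame) [-0.0186 -0.0008  0.0017] (target frame) [-0.0186 -0.0008  0.0015] turn frac [ 0.0015  0.0088 -0.0008] min rows 0.23947050919380247 0.07534066106972728
```

View pics/w17.png

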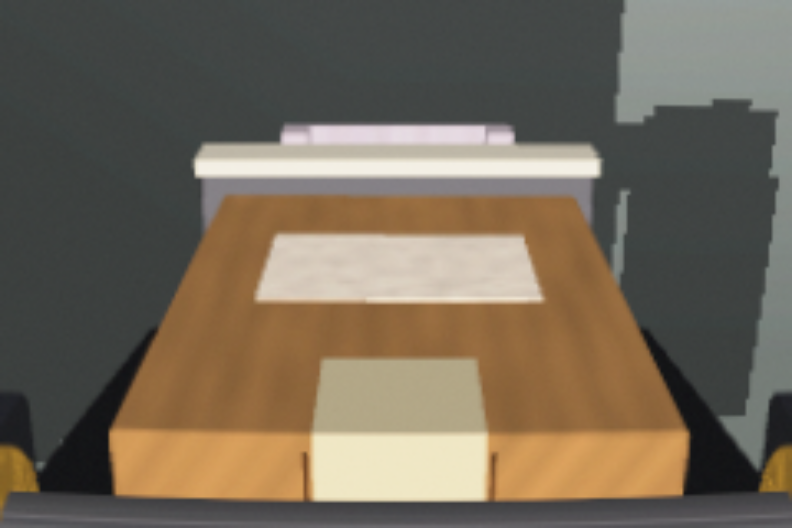

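Call:
{"op": "arm_command", "data": {
  "steps": [
    {"dx": -0.003,"dy": -0.0005,"dz": 0,"rx": 0.001,"ry": 0,"rz": 0,"claw": 1},
    {"dx": -0.003,"dy": -0.0005,"dz": 0,"rx": 0.001,"ry": 0,"rz": 0,"claw": 1},
    {"dx": -0.003,"dy": -0.0005,"dz": 0,"rx": 0,"ry": 0,"rz": 0,"claw": 1},
    {"dx": -0.003,"dy": 0,"dz": 0,"rx": 0,"ry": -0.002,"rz": 0,"claw": 1}
  ]
}}

```text
t: 28.42
eef_pos: [558.8, 10.7, 65.0]
tcp_rot: [3.141, 0.027, -3.11]
ft_force: [-7.6, -1.7, 1.4]
opening: 0.608
```

Call:
{"op": "arm_command", "data": {
  "steps": [
    {"dx": -0.003,"dy": 0,"dz": 0,"rx": 0,"ry": -0.002,"rz": 0,"claw": 1},
    {"dx": -0.003,"dy": 0,"dz": 0,"rx": 0,"ry": -0.002,"rz": 0,"claw": 1}
  ]
}}

```text
t: 28.68
eef_pos: [561.6, 11.0, 65.0]
tcp_rot: [3.14, 0.028, -3.11]
ft_force: [-8.3, -1.2, 2.4]
opening: 0.607
```

```bash
python3 plan.py 568 10.7 64 3.1736 0.02;  python3 - <<'E'
from rects import *
c,im,d=grab('wrist'); cv2.imwrite('pics/w18.png',cv2.resize(im[180:340,200:440],None,fx=3.3,fy=3.3)[...,::-1])
c0,im,d=grab('scene'); cv2.imwrite('pics/s18.png',cv2.resize(im[170:350,170:380],None,fx=3.8,fy=3.3)[...,::-1])
E
```

```text
t 28.675 pos [561.6394  10.9809  64.9976] rot [ 3.1405  0.0281 -3.1103] F [-8.2537 -1.1718  2.4106] op 0.6068351240126469
shift frac(now frame) [-0.0079 -0.0006  0.0015] (target frame) [-0.0079 -0.0006  0.0014] turn frac [ 0.0007  0.0052 -0.0004] min rows 0.10311143412889136 0.04399152787266538
```

View pics/w18.png

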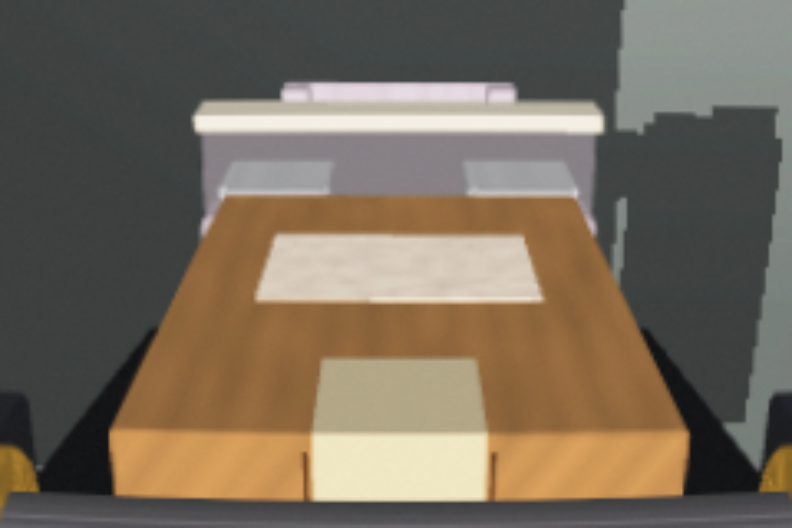

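View pics/s18.png

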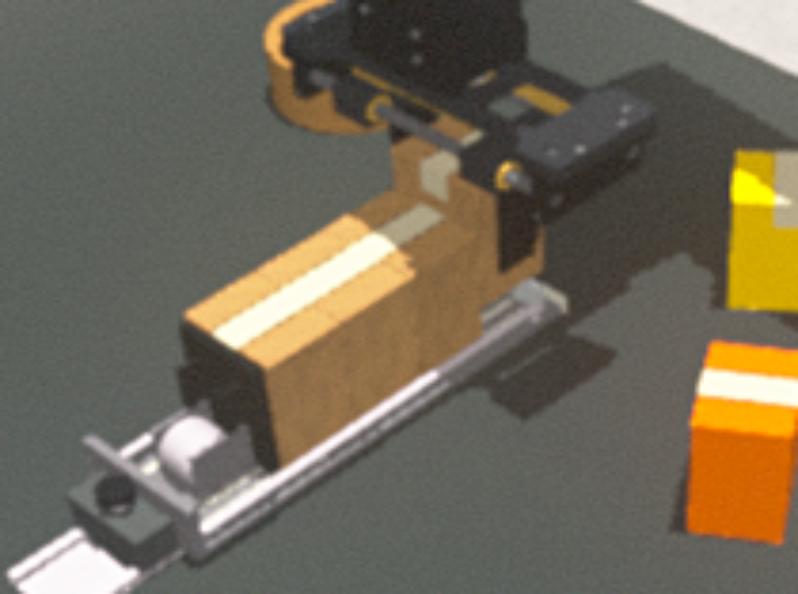

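Call:
{"op": "arm_command", "data": {
  "steps": [
    {"dx": -0.0025,"dy": -0.0008,"dz": 0,"rx": 0.0005,"ry": 0,"rz": 0,"claw": 1},
    {"dx": -0.0025,"dy": -0.0005,"dz": 0,"rx": 0,"ry": 0,"rz": 0,"claw": 1}
  ]
}}

```text
t: 29.02
eef_pos: [563.7, 10.5, 65.0]
tcp_rot: [3.14, 0.023, -3.11]
ft_force: [-8.1, 0.4, 3.4]
opening: 0.609
```

Call:
{"op": "arm_command", "data": {
  "steps": [
    {"dx": -0.0025,"dy": 0,"dz": 0,"rx": 0,"ry": 0,"rz": 0,"claw": 1}
  ]
}}

```text
t: 29.15
eef_pos: [564.7, 10.8, 65.0]
tcp_rot: [3.14, 0.021, -3.11]
ft_force: [-7.7, -0.8, 4.5]
opening: 0.609
```

Call:
{"op": "arm_command", "data": {
  "steps": [
    {"dx": -0.0025,"dy": 0,"dz": 0,"rx": 0,"ry": 0,"rz": 0,"claw": 1}
  ]
}}

```text
t: 29.28
eef_pos: [565.7, 10.9, 65.1]
tcp_rot: [3.14, 0.018, -3.11]
ft_force: [-7.4, -2.0, 4.2]
opening: 0.611
```

```bash
python3 plan.py 568 10.7 64 3.1736 0.02;  python3 - <<'E'
from rects import *
c,im,d=grab('wrist'); cv2.imwrite('pics/w19.png',cv2.resize(im[212:252,260:380],None,fx=6.5,fy=14,interpolation=cv2.INTER_CUBIC)[...,::-1])
E
```

```text
t 29.275 pos [565.6822  10.9066  65.1216] rot [ 3.1399  0.0181 -3.1098] F [-7.3532 -1.9621  4.2435] op 0.610689657878986
shift frac(now frame) [-0.0029 -0.0004  0.0015] (target frame) [-0.0029 -0.0004  0.0015] turn frac [ 0.0011 -0.0012 -0.0002] min rows 0.0413308242848461 0.013687847386759702
```

View pics/w19.png

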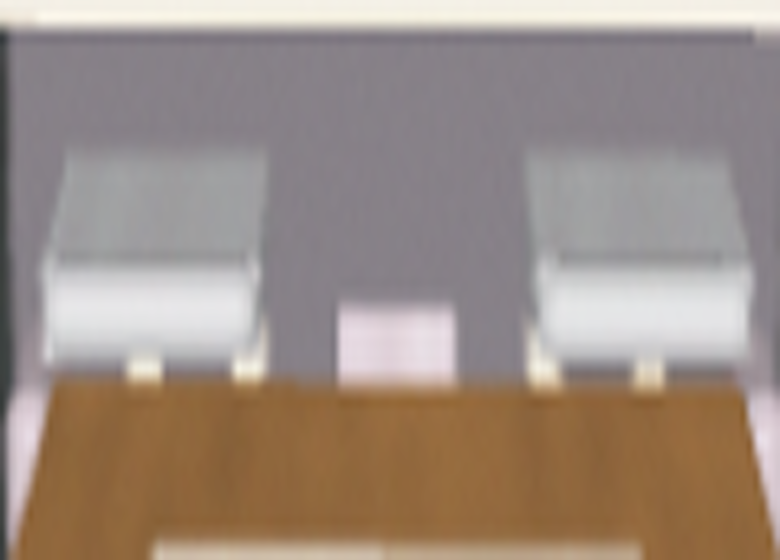

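```bash
python3 gap.py 237.4 238.9 42
```

```text
lip inner x 545.4942748785162 carton front bottom x 543.9457773272368 gap -1.5484975512794108
```

Call:
{"op": "arm_command", "data": {
  "steps": [
    {"dx": -0.0025,"dy": -0.0003,"dz": 0,"rx": 0.0007,"ry": -0.002,"rz": 0,"claw": 1}
  ]
}}

```text
t: 29.45
eef_pos: [566.8, 10.9, 65.1]
tcp_rot: [3.141, 0.019, -3.11]
ft_force: [-7.3, -1.0, 1.3]
opening: 0.607
```

Call:
{"op": "arm_command", "data": {
  "steps": [
    {"dx": -0.0025,"dy": 0,"dz": 0,"rx": 0,"ry": 0,"rz": 0,"claw": 1}
  ]
}}

```text
t: 29.58
eef_pos: [567.8, 10.9, 65.2]
tcp_rot: [3.141, 0.016, -3.11]
ft_force: [-8.3, -1.1, 3.9]
opening: 0.611
```

Call:
{"op": "arm_command", "data": {
  "steps": [
    {"dx": -0.002,"dy": 0,"dz": 0,"rx": 0,"ry": 0,"rz": 0,"claw": 1}
  ]
}}

```text
t: 29.7
eef_pos: [568.5, 11.0, 65.2]
tcp_rot: [3.14, 0.014, -3.11]
ft_force: [-8.5, -2.4, 4.4]
opening: 0.609
```

```bash
python3 plan.py 568 10.7 64 3.1736 0.02;  python3 - <<'E'
from rects import *
c,im,d=grab('wrist'); cv2.imwrite('pics/w20.png',cv2.resize(im[212:252,260:380],None,fx=6.5,fy=14,interpolation=cv2.INTER_CUBIC)[...,::-1])
c0,im,d=grab('scene'); cv2.imwrite('pics/s20.png',cv2.resize(im[200:350,170:330],None,fx=5,fy=4)[...,::-1])
E
```

```text
t 29.7 pos [568.4515  11.0063  65.2014] rot [ 3.1404  0.0139 -3.1099] F [-8.5144 -2.3785  4.4452] op 0.6091690619008501
shift frac(now frame) [ 0.0006 -0.0004  0.0015] (target frame) [ 0.0006 -0.0004  0.0015] turn frac [ 0.0008 -0.0039 -0.0002] min rows 0.021112407388348145 0.0335282737021221
```

View pics/w20.png

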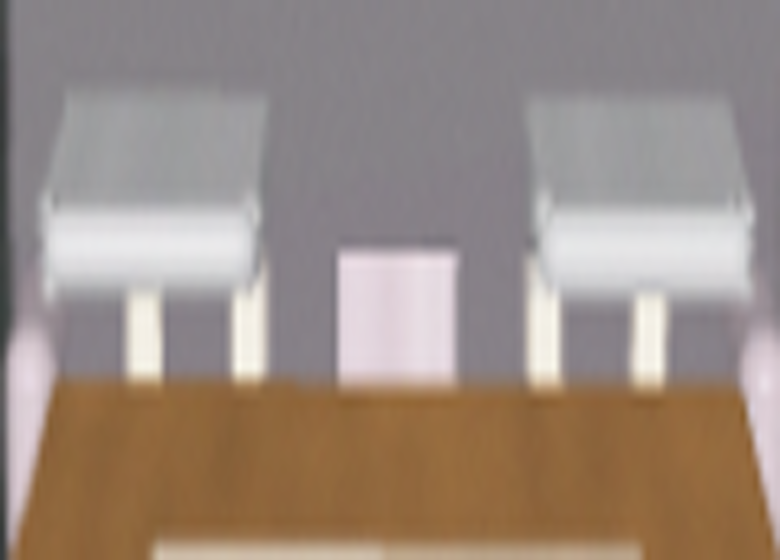

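View pics/s20.png

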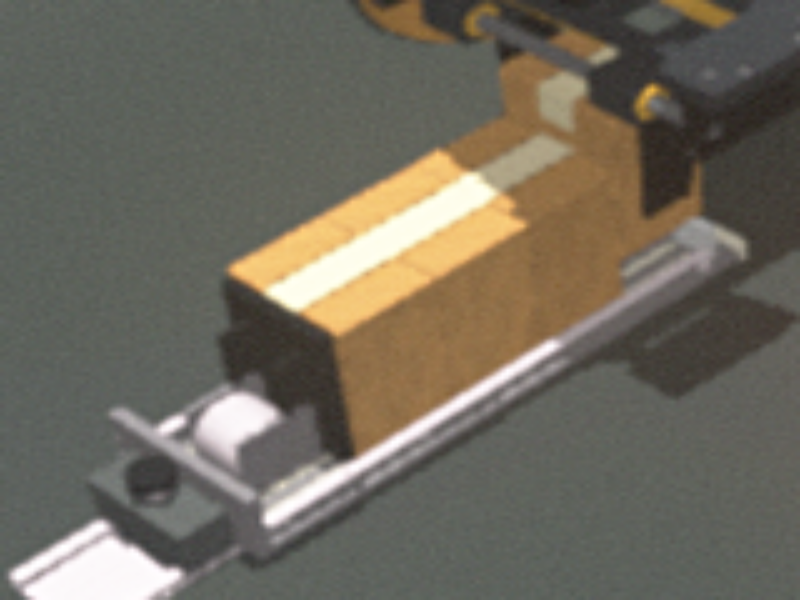

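```bash
python3 gap.py 232.8 238.9 42
```

```text
lip inner x 545.4267858442755 carton front bottom x 546.6069096346029 gap 1.1801237903273432
```

Call:
{"op": "arm_command", "data": {
  "steps": [
    {"dx": -0.002,"dy": -0.0003,"dz": 0,"rx": 0.0005,"ry": -0.001,"rz": 0,"claw": 1}
  ]
}}

```text
t: 29.92
eef_pos: [569.2, 10.9, 65.3]
tcp_rot: [3.141, 0.013, -3.11]
ft_force: [-7.7, 0.0, 2.7]
opening: 0.609
```

Call:
{"op": "arm_command", "data": {
  "steps": [
    {"dx": -0.002,"dy": 0,"dz": 0,"rx": 0,"ry": 0,"rz": 0,"claw": 1}
  ]
}}

```text
t: 30.05
eef_pos: [569.8, 11.0, 65.3]
tcp_rot: [3.141, 0.011, -3.11]
ft_force: [-8.5, -1.5, 3.9]
opening: 0.609
```

Call:
{"op": "arm_command", "data": {
  "steps": [
    {"dx": -0.002,"dy": 0,"dz": 0,"rx": 0,"ry": 0,"rz": 0,"claw": 1}
  ]
}}

```text
t: 30.18
eef_pos: [570.4, 11.1, 65.3]
tcp_rot: [3.141, 0.008, -3.11]
ft_force: [-8.9, -1.4, 4.3]
opening: 0.608
```

Call:
{"op": "arm_command", "data": {
  "steps": [
    {"dx": -0.002,"dy": 0,"dz": 0,"rx": 0,"ry": 0,"rz": 0,"claw": 1}
  ]
}}

```text
t: 30.3
eef_pos: [570.6, 11.1, 65.4]
tcp_rot: [3.14, 0.005, -3.11]
ft_force: [-11.3, -2.4, 6.1]
opening: 0.608
```

```bash
python3 plan.py 568 10.7 64 3.1736 0.02;  python3 - <<'E'
from rects import *
c,im,d=grab('wrist'); cv2.imwrite('pics/w21.png',cv2.resize(im[212:252,260:380],None,fx=6.5,fy=14,interpolation=cv2.INTER_CUBIC)[...,::-1])
E
```

```text
t 30.3 pos [570.5625  11.1006  65.4254] rot [ 3.1404  0.0048 -3.1099] F [-11.3288  -2.3828   6.1062] op 0.6076162356694933
shift frac(now frame) [ 0.0032 -0.0004  0.0018] (target frame) [ 0.0033 -0.0004  0.0017] turn frac [ 0.0008 -0.0097 -0.0002] min rows 0.047351809642514446 0.08149825003870548
```

View pics/w21.png

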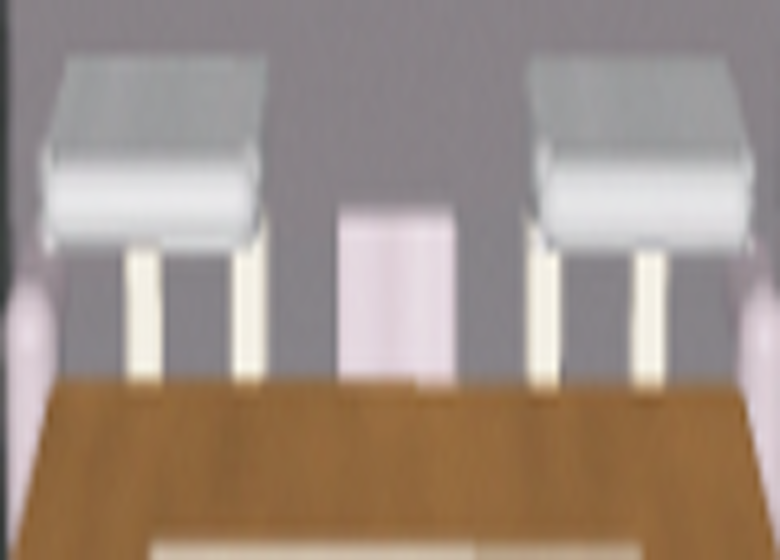

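Call:
{"op": "arm_command", "data": {
  "steps": [
    {"dx": 0,"dy": -0.0003,"dz": 0.004,"rx": 0.0005,"ry": 0,"rz": 0,"claw": 1},
    {"dx": -0.0005,"dy": 0,"dz": 0.003,"rx": 0,"ry": 0,"rz": 0,"claw": 1}
  ]
}}

```text
t: 30.6
eef_pos: [570.4, 11.0, 60.1]
tcp_rot: [3.141, 0.003, -3.11]
ft_force: [-6.8, 0.5, 1.8]
opening: 0.606
```

```bash
python3 plan.py 570 11 64 3.1736 0.0;  python3 - <<'E'
from rects import *
c,im,d=grab('wrist'); cv2.imwrite('pics/w22.png',cv2.resize(im[212:252,260:380],None,fx=6.5,fy=14,interpolation=cv2.INTER_CUBIC)[...,::-1])
E
```

```text
t 30.6 pos [570.415   11.0138  60.1289] rot [ 3.1409  0.0034 -3.1102] F [-6.8152  0.4675  1.8134] op 0.605865278341271
shift frac(now frame) [ 0.0005  0.     -0.0048] (target frame) [ 0.0005 -0.     -0.0048] turn frac [ 0.0004  0.0022 -0.0004] min rows 0.06229344352185905 0.018994763919122797
```

View pics/w22.png

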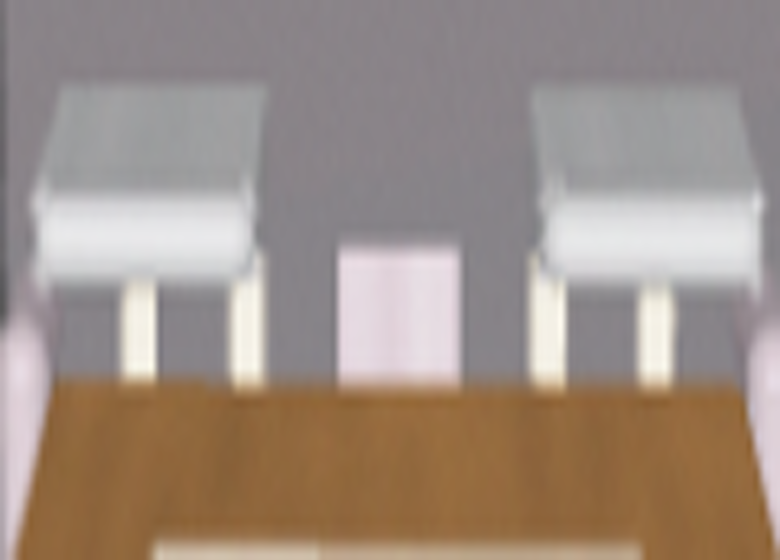

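Call:
{"op": "arm_command", "data": {
  "steps": [
    {"dx": -0.0005,"dy": 0,"dz": 0.003,"rx": 0,"ry": 0,"rz": 0,"claw": 1},
    {"dx": -0.0005,"dy": 0,"dz": 0.003,"rx": 0,"ry": 0,"rz": 0,"claw": 1}
  ]
}}

```text
t: 30.9
eef_pos: [570.5, 11.3, 55.1]
tcp_rot: [3.141, 0.001, -3.11]
ft_force: [-6.3, 0.0, 2.5]
opening: 0.609
```

Call:
{"op": "arm_command", "data": {
  "steps": [
    {"dx": -0.0006,"dy": 0,"dz": 0.003,"rx": 0,"ry": 0,"rz": 0,"claw": 1},
    {"dx": -0.0006,"dy": 0,"dz": 0.003,"rx": 0,"ry": 0,"rz": 0,"claw": 1}
  ]
}}

```text
t: 31.15
eef_pos: [570.4, 11.5, 50.3]
tcp_rot: [3.14, -0.001, -3.11]
ft_force: [-8.2, -0.4, 4.6]
opening: 0.607
```

```bash
python3 plan.py 570 11 64 3.1736 0.0;  python3 - <<'E'
from rects import *
c,im,d=grab('wrist'); cv2.imwrite('pics/w23.png',cv2.resize(im[180:340,200:440],None,fx=3.3,fy=3.3)[...,::-1])
E
```

```text
t 31.15 pos [570.3757  11.5153  50.3365] rot [ 3.1401 -0.0012 -3.1102] F [-8.2218 -0.372   4.6099] op 0.6074139936731239
shift frac(now frame) [ 0.0005 -0.0006 -0.0171] (target frame) [ 0.0005 -0.0006 -0.0171] turn frac [ 0.0009 -0.0007 -0.0004] min rows 0.21885469754839315 0.010485614549400233
```

View pics/w23.png

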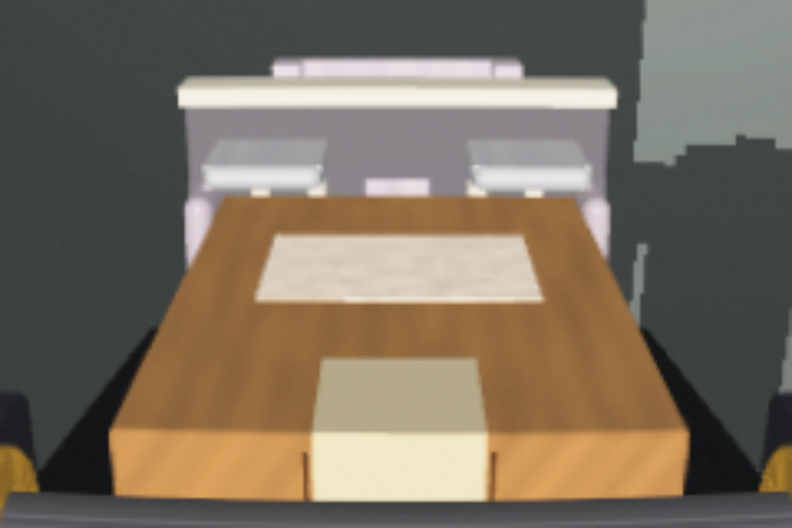

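Call:
{"op": "arm_command", "data": {
  "steps": [
    {"dx": -0.0005,"dy": -0.001,"dz": 0.003,"rx": 0.0005,"ry": -0.001,"rz": 0,"claw": 1},
    {"dx": -0.0005,"dy": -0.0005,"dz": 0.003,"rx": 0,"ry": 0,"rz": 0,"claw": 1}
  ]
}}

```text
t: 31.45
eef_pos: [570.4, 10.7, 45.4]
tcp_rot: [3.14, -0.001, -3.11]
ft_force: [-8.4, -0.5, 4.8]
opening: 0.61
```

Call:
{"op": "arm_command", "data": {
  "steps": [
    {"dx": -0.0005,"dy": -0.0003,"dz": 0.003,"rx": 0,"ry": 0,"rz": 0,"claw": 1},
    {"dx": -0.0003,"dy": 0,"dz": 0.002,"rx": 0,"ry": 0,"rz": 0,"claw": 1}
  ]
}}

```text
t: 31.7
eef_pos: [570.4, 10.7, 41.6]
tcp_rot: [3.14, -0.003, -3.11]
ft_force: [-6.8, -0.1, 3.7]
opening: 0.608
```

Call:
{"op": "arm_command", "data": {
  "steps": [
    {"dx": -0.0003,"dy": 0,"dz": 0.001,"rx": 0,"ry": 0,"rz": 0,"claw": 1},
    {"dx": -0.0003,"dy": 0,"dz": 0.001,"rx": 0,"ry": 0,"rz": 0,"claw": 1}
  ]
}}

```text
t: 31.95
eef_pos: [570.3, 10.8, 40.1]
tcp_rot: [3.14, -0.004, -3.11]
ft_force: [-7.4, 0.7, 3.9]
opening: 0.611
```

Call:
{"op": "arm_command", "data": {
  "steps": [
    {"dx": -0.0003,"dy": 0,"dz": 0.001,"rx": 0,"ry": -0.002,"rz": 0,"claw": 1},
    {"dx": -0.0003,"dy": 0,"dz": 0.001,"rx": 0,"ry": 0,"rz": 0,"claw": 1}
  ]
}}

```text
t: 32.2
eef_pos: [570.4, 11.0, 38.8]
tcp_rot: [3.14, -0.001, -3.11]
ft_force: [-7.3, -0.3, 4.6]
opening: 0.613
```

Call:
{"op": "arm_command", "data": {
  "steps": [
    {"dx": -0.0002,"dy": 0,"dz": 0.001,"rx": 0,"ry": 0,"rz": 0,"claw": 1},
    {"dx": -0.0002,"dy": 0,"dz": 0.001,"rx": 0,"ry": 0,"rz": 0,"claw": 1}
  ]
}}

```text
t: 32.45
eef_pos: [570.4, 11.1, 37.5]
tcp_rot: [3.14, -0.002, -3.11]
ft_force: [-7.0, -1.0, 3.0]
opening: 0.609
```

```bash
python3 plan.py 570 10.8 38 3.1736 0.0;  python3 - <<'E'
from rects import *
c,im,d=grab('wrist'); cv2.imwrite('pics/w24.png',cv2.resize(im[180:340,200:440],None,fx=3.3,fy=3.3)[...,::-1])
c0,im,d=grab('scene'); cv2.imwrite('pics/s24.png',cv2.resize(im[170:350,170:380],None,fx=3.8,fy=3.3)[...,::-1])
E
```

```text
t 32.45 pos [570.3848  11.1112  37.4688] rot [ 3.1397 -0.0018 -3.1099] F [-7.0194 -1.0201  3.0296] op 0.6094784059764198
shift frac(now frame) [ 0.0005 -0.0004 -0.0007] (target frame) [ 0.0005 -0.0004 -0.0007] turn frac [ 0.0012 -0.0012 -0.0002] min rows 0.011616839861688958 0.01431853578538263
```

View pics/w24.png

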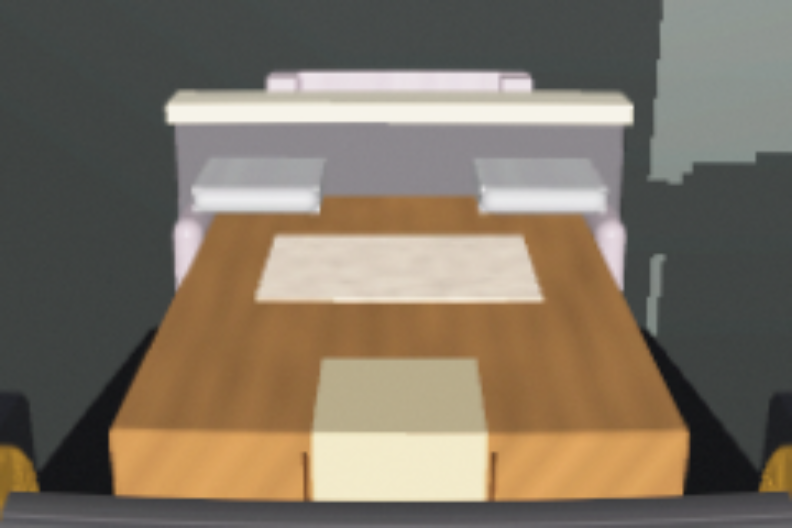

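View pics/s24.png

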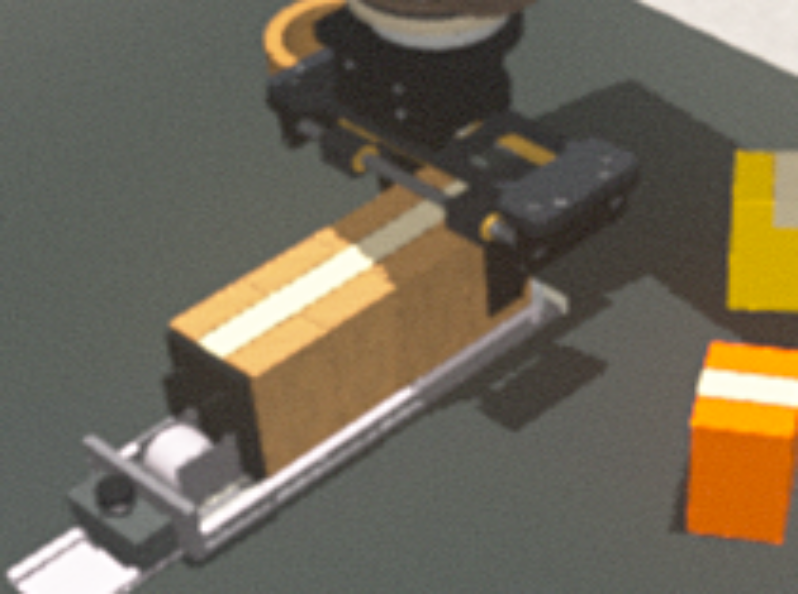

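Nearly down and behind the lips. A little further to feel the floor.

Call:
{"op": "arm_command", "data": {
  "steps": [
    {"dx": 0,"dy": -0.0004,"dz": 0.001,"rx": 0.001,"ry": -0.001,"rz": 0,"claw": 1},
    {"dx": 0,"dy": 0,"dz": 0.001,"rx": 0,"ry": 0,"rz": 0,"claw": 1}
  ]
}}

```text
t: 32.8
eef_pos: [570.5, 10.9, 36.5]
tcp_rot: [3.141, 0.0, -3.11]
ft_force: [-9.4, -0.4, 14.9]
opening: 0.608
```

Call:
{"op": "arm_command", "data": {
  "steps": [
    {"dx": 0,"dy": 0,"dz": 0.001,"rx": 0,"ry": 0,"rz": 0,"claw": 1},
    {"dx": 0,"dy": 0,"dz": 0.001,"rx": 0,"ry": 0,"rz": 0,"claw": 1}
  ]
}}

```text
t: 33.05
eef_pos: [570.5, 10.9, 36.5]
tcp_rot: [3.141, 0.001, -3.11]
ft_force: [-7.8, 0.3, 11.0]
opening: 0.606
```

Call:
{"op": "arm_command", "data": {
  "steps": [
    {"dx": 0.002,"dy": 0,"dz": -0.0006,"rx": 0,"ry": 0,"rz": 0,"claw": 1},
    {"dx": 0.002,"dy": 0,"dz": 0,"rx": 0,"ry": 0,"rz": 0,"claw": 1},
    {"dx": 0.003,"dy": 0,"dz": 0,"rx": 0,"ry": 0,"rz": 0,"claw": 1},
    {"dx": 0.003,"dy": 0,"dz": 0,"rx": 0,"ry": 0,"rz": 0,"claw": 1},
    {"dx": 0.003,"dy": 0,"dz": 0,"rx": 0,"ry": 0,"rz": 0,"claw": 1},
    {"dx": 0.003,"dy": 0,"dz": 0,"rx": 0,"ry": 0,"rz": 0,"claw": 1},
    {"dx": 0.003,"dy": 0,"dz": 0,"rx": 0,"ry": 0,"rz": 0,"claw": 1},
    {"dx": 0.003,"dy": 0,"dz": 0,"rx": 0,"ry": 0,"rz": 0,"claw": 1}
  ]
}}

```text
t: 34.05
eef_pos: [553.4, 10.5, 36.9]
tcp_rot: [3.141, 0.004, -3.11]
ft_force: [-1.3, -0.0, -1.0]
opening: 0.608
```

Call:
{"op": "arm_command", "data": {
  "steps": [
    {"dx": 0.003,"dy": 0,"dz": 0,"rx": 0,"ry": 0,"rz": 0,"claw": 1},
    {"dx": 0.003,"dy": 0,"dz": 0,"rx": 0,"ry": 0,"rz": 0,"claw": 1}
  ]
}}

```text
t: 34.3
eef_pos: [548.3, 10.3, 36.9]
tcp_rot: [3.141, 0.004, -3.11]
ft_force: [-0.5, 0.7, -1.5]
opening: 0.609
```

```bash
python3 plan.py 545 9.9 36.5 3.1736 0.0;  python3 - <<'E'
from rects import *
c,im,d=grab('wrist'); cv2.imwrite('pics/w25.png',cv2.resize(im[180:340,200:440],None,fx=3.3,fy=3.3)[...,::-1])
c0,im,d=grab('scene'); cv2.imwrite('pics/s25.png',cv2.resize(im[170:350,170:380],None,fx=3.8,fy=3.3)[...,::-1])
E
```

```text
t 34.3 pos [548.3015  10.2973  36.9196] rot [ 3.1414  0.004  -3.1099] F [-0.4602  0.6673 -1.5476] op 0.6086098785121151
shift frac(now frame) [ 0.0041 -0.0004  0.0005] (target frame) [ 0.0041 -0.0004  0.0005] turn frac [ 0.0001  0.0025 -0.0002] min rows 0.05362720210496971 0.021474801965494002
```

View pics/w25.png

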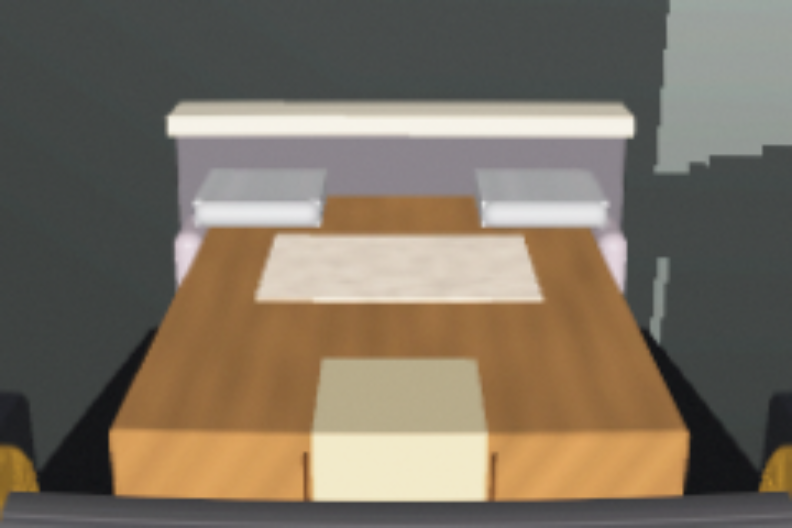

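View pics/s25.png

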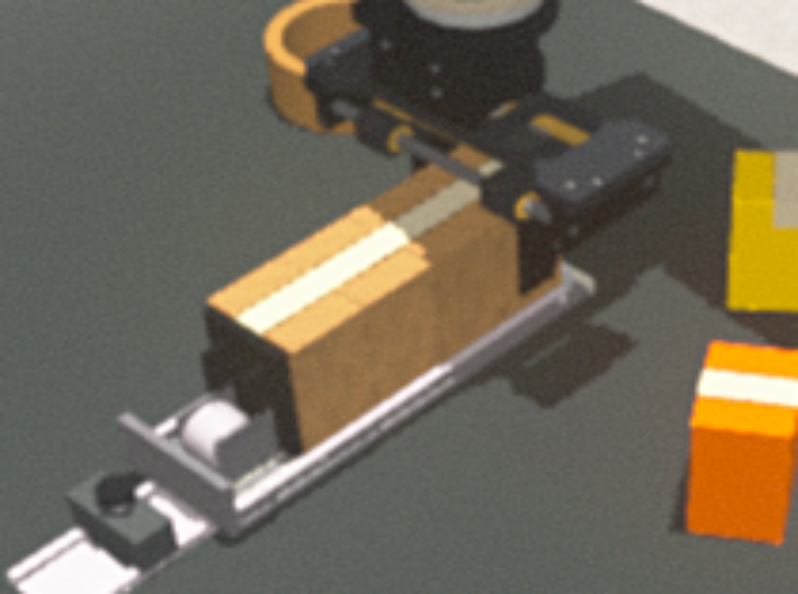

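Everything seated; a last 3 mm forward, set down, release, then lift straight up.

Call:
{"op": "arm_command", "data": {
  "steps": [
    {"dx": 0.002,"dy": -0.0003,"dz": 0.0003,"rx": 0,"ry": 0.002,"rz": 0,"claw": 1},
    {"dx": 0.0005,"dy": 0,"dz": 0.0003,"rx": 0,"ry": 0,"rz": 0,"claw": 1},
    {"dx": 0,"dy": 0,"dz": 0,"rx": 0,"ry": 0,"rz": 0,"claw": -0.6},
    {"dx": 0,"dy": 0,"dz": 0,"rx": 0,"ry": 0,"rz": 0,"claw": -0.6},
    {"dx": 0,"dy": 0,"dz": 0,"rx": 0,"ry": 0,"rz": 0,"claw": -0.6}
  ]
}}

```text
t: 35.02
eef_pos: [547.1, 9.9, 36.9]
tcp_rot: [-3.141, 0.003, -3.11]
ft_force: [0.2, 0.4, -1.0]
opening: 0.795
```

Call:
{"op": "arm_command", "data": {
  "steps": [
    {"dx": 0,"dy": 0,"dz": -0.02,"rx": 0,"ry": 0,"rz": 0,"claw": -0.6},
    {"dx": 0,"dy": 0,"dz": -0.05,"rx": 0,"ry": 0,"rz": 0,"claw": -0.6},
    {"dx": 0,"dy": 0,"dz": -0.06,"rx": 0,"ry": 0,"rz": 0,"claw": -0.6},
    {"dx": 0,"dy": -0.05,"dz": -0.03,"rx": 0,"ry": 0,"rz": 0,"claw": -0.6},
    {"dx": 0,"dy": -0.07,"dz": 0,"rx": 0,"ry": 0,"rz": 0,"claw": -0.6},
    {"dx": 0,"dy": -0.07,"dz": 0,"rx": 0,"ry": 0,"rz": 0,"claw": -0.6},
    {"dx": 0,"dy": -0.07,"dz": 0,"rx": 0,"ry": 0,"rz": 0,"claw": -0.6},
    {"dx": 0,"dy": -0.07,"dz": 0,"rx": 0,"ry": 0,"rz": 0,"claw": -0.6},
    {"dx": 0,"dy": -0.07,"dz": 0,"rx": 0,"ry": 0,"rz": 0,"claw": -0.6},
    {"dx": 0,"dy": 0,"dz": 0,"rx": 0,"ry": 0,"rz": 0,"claw": -0.6}
  ]
}}

```text
t: 36.28
eef_pos: [557.8, -319.8, 181.5]
tcp_rot: [-3.136, 0.012, -3.107]
ft_force: [0.0, 0.4, -0.4]
opening: 0.801
```

```bash
python3 plan.py 545 9.9 36.5 3.1736 0.0;  python3 - <<'E'
from rects import *
c,im,d=grab('top'); cv2.imwrite('pics/t26.png',cv2.resize(im[60:260,260:380],None,fx=4,fy=3,interpolation=cv2.INTER_CUBIC)[...,::-1])
run(c,im,d,[('row',(295,340,130,240),100)])
P=pts(c,d)
for v in range(146,236,4): print(v,P[v,308:326].mean(0).round(1))
c0,im,d=grab('scene'); cv2.imwrite('pics/s26.png',cv2.resize(im[150:350,150:390],None,fx=3.3,fy=3)[...,::-1])
E
```

```text
t 36.275 pos [ 557.7804 -319.8444  181.4597] rot [-3.1363  0.0118 -3.1072] F [ 0.0416  0.4046 -0.4158] op 0.8008239606659368
shift frac(now frame) [0.0039 0.4134 0.179 ] (target frame) [0.0028 0.4125 0.1812] turn frac [-0.0034  0.0075  0.0015] min rows 5.76684029390588 0.0701966529847008
row C [611.  12.] size 175.0 57.7 yaws {('x', 1): np.float64(0.049), ('y', 1): np.float64(0.035), ('x', -1): np.float64(0.331), ('y', -1): np.float64(0.032)} front mid [523.6   9.1]
146 [678.2   8.9 100.5]
150 [670.5   9.   99.7]
154 [662.4   9.  100.3]
158 [654.5   9.1 100.4]
162 [646.6   9.2 100.6]
166 [638.8   9.3 100.6]
170 [630.9   9.3 100.7]
174 [622.8   9.4 101.7]
178 [615.4   9.5 100.3]
182 [607.5   9.6 100.5]
186 [599.8   9.7 100.4]
190 [592.    9.7 100.5]
194 [584.2   9.8 100.8]
198 [576.6   9.9 100.1]
202 [568.8  10.  100.7]
206 [561.1  10.1 100.5]
210 [553.4  10.1 100.8]
214 [545.7  10.2 101.2]
218 [538.1  10.3 100.9]
222 [525.1  10.6 135.3]
226 [497.3  10.9 275.6]
230 [468.8  10.  437.5]
234 [445.    7.7 583.5]
```

View pics/t26.png

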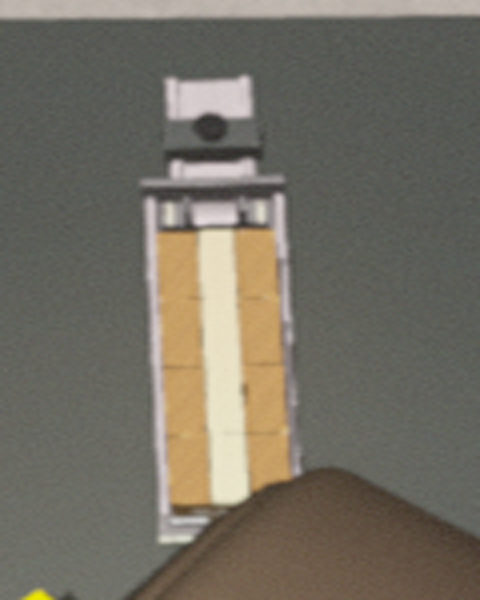

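View pics/s26.png

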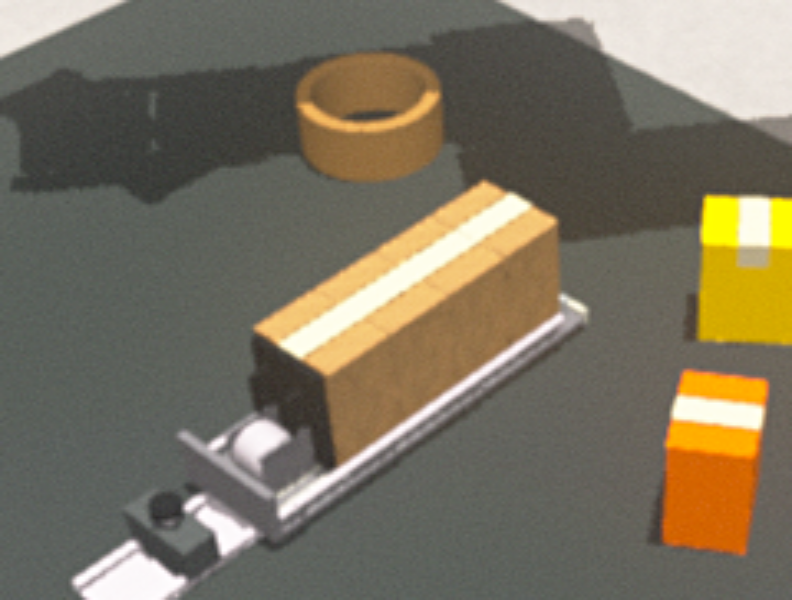

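Four cartons stand flush, all tops at about 100.5 mm (100 expected), tape strips in line, tray back at the front. The robot is clear, so I hand in.

```bash
python3 -c "
from cell import env
print(env.job_done())"
```

```text
the job is handed in; nothing more can be done
None
```

Both cartons are loaded and the job is handed in at about 36 s. I gripped each one across its 58 mm width and pressed the row back with the carton's bottom edge leading. I let each down behind the lips, then followed the tray forward before letting go.

**Forces:** The tray slid back about 26 mm to its depth stop. For the second carton I felt the rear stop at about 11 N by the wrist force, against the 25 N limit. Both cartons cleared the lips without touching their tops. Setting the cartons on the tray floor took up to about 15 N downward.

**Last checks:**
- **Height:** All four carton tops measured about 100.5 mm, level along the row. Standing on the tray floor they should read 100 mm.
- **Squareness:** The tape strips line up, and the row's side lines read a yaw of 0.032 to 0.035 rad, against about 0.032 rad for the lane.
- **Position:** The tray is forward and the front carton sits behind the lips. The tape roll looked undisturbed in the pictures.
- **Robot:** The arm was clear of everything when I handed in.

**Disagreements:**
- The first carton touched the tray floor about 2 mm higher at the gripper than I had worked out, probably because it slipped in the grip. Its top ended level with the others.
- The top view and the wrist view differed by about 2 mm on where the first carton stood.
- In the final top view the arm hid the lips on one side, so I judged the front edge from the wrist and scene pictures.
- I did not measure the caster at the end, but it was well away from every path I used.

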